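Move the tall cell from the warm block into the light reader

TASK

Draw the tall cell (of the three in the block, the only one whose top is level with the rim) straight up out of its deep well, stand it upright on the open bench and let go, then take it again by its two narrow sides and lower it gently, without dropping it, to the floor of the reader's bay with its broad faces towards the two white housings. The reader's cap has to come off beforehand; at the end put it back on, fully home and square over the bay. Never let the tall cell tip over, and leave the two short cells in their wells and the bottle, the jar, the timer and the computer mouse where they stand.

Things in the scene. Friction and masses are not known exactly. Their poses are not given: they have to be found in the camera images.
- tall_cell: Tall measuring cell: plain grey upright box, 30 mm (its x, between the broad faces) x 40 mm (its y, between the narrow sides) x 105 mm high, flat base, about 0.2 kg, a round window low on each broad face. Origin: centre of its underside, z up. Starts in any one of the block's wells, x along the block's x, its top 2 mm above the rim. Both ways round are equivalent.
- short_cell_1: A short cell, 30 x 40 x 80 mm, otherwise like the tall one; origin and axes alike. It stands in another well, its top 23 mm below the rim. Must stay there.
- short_cell_2: The second short cell, same as the first, in the remaining well. Must stay there.
- block: Fixed aluminium block, 117 mm (x, with panels) x 183 mm (y) x 115 mm high; origin at the centre of its underside, z up. Three wells in a row along y, centred at 0 and +-58 mm, each 33 (x) x 43 mm (y), floor 12 mm above the bench; 15 mm walls between them reach up to the rim. Stands left or right of the middle, turned by up to 0.5 rad.
- block_rim (a point): Centre of the block's rim, 115 mm above the bench; axes as the block's. On both x sides of every well is a finger pocket, 30 mm (x) x 43 mm (y), sunk 45 mm below the rim (floor 70 mm above the bench), 93 mm between the outer walls of the pair. So fingers enter only vertically and close only along the block's x, on the cell's broad faces. Below the pockets the well encloses the cell all round.
- reader: Fixed light reader: base plate 112 (x) x 160 (y) x 15 mm high; on it two white housings, each 44 (x) x 50 mm (y), tops 130 mm above the bench, centred 44 mm either side of the origin along y. Between them is the bay, a 38 mm gap in y, open at the top and both x ends. Origin: centre of its underside, z up. Stands across the middle from the block, turned by up to 0.5 rad.
- reader_bay (a point): Centre of the bay's floor, 15 mm above the bench; axes as the reader's. Two 8 mm high cross lips, 48 mm apart along x, bound the cell's place. The cell stands here with its x along the reader's y, 4 mm play each side both ways, its top 10 mm below the housings' tops, so only fingers closing along the reader's x, on its narrow sides, have room.
- cap: Loose cap, 0.12 kg: grey plate 56 (x) x 66 (y) x 6 mm; below it a tongue 40 x 30 x 6 mm that hangs in the bay's gap (4 mm play each side in y); on it a black bar handle 12 mm thick (x), 50 long (y), 30 high. Origin: centre of the tongue's underside, z up; handle 12 to 42 mm above it. Starts home: axes as the reader's, origin 124 mm above the bench. On the bench it stands on its tongue.
- bottle: White bottle with grey cap, 58 mm diameter, 150 mm high, standing; origin at the centre of its base. Bystander.
- jar: Amber jar with white lid, 60 mm diameter, 80 mm high, standing; origin at the centre of its base. Bystander.
- mouse: White computer mouse, 100 (x) x 56 (y) x 32 mm high; origin at the centre of its underside. Bystander.
- timer: Flat grey bench timer with a pale blank display and three buttons, 60 (x) x 70 (y) x 24 mm high; origin at the centre of its underside. Bystander.
There are look-alikes about, which are no part of the job. What is shaped like the cap but red or yellow is not meant. What is shaped like the reader but brown is not meant.

How it is judged:
On the way, in this order (a step that is already met when the one before it is completed fails the run):
1. the tall cell stands upright on the open bench, let go and at rest (height (world z) of tall_cell below 0.004 m and angle between tall_cell's own z axis and vertical below 0.07 rad and contact force between the fingers and tall_cell below 0.1 N and linear speed of tall_cell below 0.02 m/s), for 0.2 s.
2. the tall cell stands on the floor of the reader's bay, upright, broad faces to the housings, let go and at rest (horizontal distance between tall_cell and reader_bay below 0.008 m and z of tall_cell in the frame of reader_bay below 0.004 m and angle between tall_cell's own z axis and vertical below 0.07 rad and angle between the x axis of tall_cell and the y axis of reader, either way round below 0.2 rad and contact force between the fingers and tall_cell below 0.1 N and linear speed of tall_cell below 0.02 m/s), for 0.2 s.
At the end, for the whole second after the job is handed in: Tall cell at rest in the bay: within 8 mm of its centre, base within 4 mm of the floor, upright within 0.07 rad, broad faces to the housings within 0.2 rad. Cap home: within 12 mm of the bay's centre, 3 mm of home height, level within 0.05 rad, square within 0.2 rad, at rest (horizontal distance between tall_cell and reader_bay below 0.008 m and z of tall_cell in the frame of reader_bay between -0.004 and 0.004 m and angle between tall_cell's own z axis and vertical below 0.07 rad and angle between the x axis of tall_cell and the y axis of reader, either way round below 0.2 rad and linear speed of each of tall_cell, cap below 0.02 m/s and z of cap in the frame of reader between 0.121 and 0.127 m and horizontal distance between cap and reader_bay below 0.012 m and angle between cap's own z axis and vertical below 0.05 rad and angle between the x axis of cap and the x axis of reader, either way round below 0.2 rad); the robot touches nothing.
It fails at once if the tall cell tips more than 0.5 rad from upright (angle between tall_cell's own z axis and vertical above 0.5 rad).
It fails at once if the tall cell is dropped into the bay (faster than 0.35 m/s within 25 mm of the bay's floor) (horizontal distance between tall_cell and reader_bay below 0.03 m and z of tall_cell in the frame of reader_bay below 0.025 m and linear speed of tall_cell above 0.35 m/s).
It fails at once if a short cell is shifted by more than 15 mm (distance of any of short_cell_1, short_cell_2 from where it was at the start of the episode above 0.015 m).
It fails at once if the bottle, jar, mouse or timer is shifted by more than 20 mm (distance of any of bottle, jar, mouse, timer from where it was at the start of the episode above 0.02 m).
It also fails if it takes over 72 s, if anything falls off the work surface, if the arm or the gripper's body presses on something with over 40 N, if the wrist force passes 120 N, or if a joint passes its speed limit or range.

ROBOT

A 6-joint arm with a two-finger parallel gripper is mounted at the origin on the work surface. World frame = base frame: x ahead of the robot, y to its left, z up, the work surface at z = 0. Lengths are in m, angles in rad, forces in N, time in s.
With the tool pointing down it reaches from about 0.35 to 0.775 m from the base axis. Payload 5.5 kg.
Tool frame: the origin (TCP) lies at the very end of the fingers, on their centre line; the grasp point (between the pads) lies hold_point_z behind it (hold_point_z is the distance from the TCP to the grasp point, in m); x points along the fingers, y is the direction in which the jaws open and shut, and the axes are right-handed (so a half turn about x gives the same grasp; the last joint's range is limited). The gripper opens to 85 mm and grips with 20 to 120 N. Pads are 22 mm wide; open, the fingers measure 114 mm over their backs; the gripper's body (76 mm by 85 mm) begins 54 mm behind the grasp point. The pads swing forward as they close: fully open they stand 13 mm farther back than shut.
Start: joints at [-1.303, 0.313, 0.046, 1.304, 0, 1.431], TCP at [0.228, -0.528, 0.231] pointing down, gripper open.
Joint ranges: [-2.76, 2.76], [-0.86, 1.69], [-1.03, 1.26], [-2.2, 2.34], [-1.47, 1.5], [-3.14, 3.14]. Speed limits (rad/s): [2.57, 2.57, 3.14, 3.14, 3.14, 3.14].

INTERFACE

Orientations are given as a unit quaternion [w, x, y, z].
In Python, from workcell import * gives the robot as it stands. The module is installed in compiled form; this text tells all that it offers.
- The arm moves only by the tool step_arm, never from a script. Its argument "targets" is a list of rows, each a list of 3 entries, a list of its own where there are three numbers: the turn, a rotation vector about the tool's x, y, z in degrees, then the shift along the tool's x, y, z in cm, then the finger opening in cm, from 0 to 8.54. A call has exactly 10 rows; each row shifts and turns the commanded pose from where the row before left it, along the tool's axes as they then stand; what a row does not reach is not made up. A row lasts 1/10 s, in which the tool goes at most 50 mm and 8.59 degrees, less where a joint would pass 70% of its speed; a pose out of reach is approached as far as the arm can. A call with a gripper value outside its range is refused whole. The fingers move at their own pace and stop on an object; "force" is the grip in N (left out, the last holds). Time passes only in rows, so rows that do not move let the fingers close, or fill a call up. It gives the time, the measured TCP pose, the force and the opening at its end, in the units of the state.
- get_state(): the state, without advancing time (a new reading comes with each control period).
- read_camera(name): name is "scene" or "top" or "wrist"; returns the picture (480x640x3 uint8, red, green, blue); there is no depth.
- camera_model(name): a dict with "fx", "fy", "cx", "cy" (pixels), "dist_coeffs" ([k1, k2, p1, p2, k3] as OpenCV has them; the pictures are not rectified), "xyz" and "rotation" of the camera in the world; the wrist camera has in their place "T_tool_cam" (4x4, takes a point from camera to tool coordinates, whose origin is the TCP and whose axes are the tool frame's). Camera axes: x right, y down, z forward; pixel columns grow to the right and rows downward; lengths in m; the calibration is good to about 2 mm. A picture is of the moment at which its call begins: read the wrist's pose just before it. camera_model takes no time and is no camera call.
- hand_in(): hands the job in, once; it reports no verdict.
Trained networks look in the newest picture that a camera, given by its name, has taken for a name from the list of things; names that differ only in an ending like _2 or _b are one class to them, and where a whole thing is asked for, a point or a joint stands for the part that bears it (a point fixed in the world has none). Each returns a list of dicts, best first, with "p" (0 to 1); they miss things now and then, are a little off and sometimes report something else, mostly with a low value. They report only what shows in the picture. A call takes as long as a camera call. They do not tell look-alikes from the thing itself.
- find_in(camera, label): "extent" ([left, top, width, height] in pixels, round what is visible of it).
- silhouettes(camera, label): "mask" (480x640 bool, what is visible of it) and "extent" ([left, top, width, height] in pixels, round what is visible of it).
The state is a dict: "clock": time; "joint_pos": joint angles; "qvel": joint speeds; "tau": joint torques, N m; "tcp_pos": TCP position; "orientation": TCP orientation; "wrist_force": force on the tool from outside, world axes, zero at the start; "ft_torque": the same for the moment, N m; "finger_gap": finger opening in m.
Only numpy, scipy, OpenCV 4.12 (cv2) and the standard library are available. Lean on these libraries where they do the work, as an engineer would, in place of code of your own. Each camera call takes 0.05 s, during which the arm holds its last target.

## Working session

There is one attempt and no reset: what is moved stays moved. The work goes in short steps, Python scripts to look and compute and a tool call to move; the robot and the scene stay as the last step left them, time stands still between calls to the robot, and variables do not carry over. Pictures are saved under pics/ and viewed, and the job is handed in when it is done.

Besides the shell and the picture viewer there is one more tool, called as a command line: name --argument value ..., lists and objects as JSON in quotes. step_arm: Moves the arm, as the interface text tells. Its arguments: {"type":"object","properties":{"targets":{"type":"array","items":{"type":"array"}},"force":{"type":"number"}},"required":["targets"]}

```bash
mkdir -p pics
python3 - <<'E'
from workcell import *
import cv2
s=get_state(); print(s)
for n in ["scene","top","wrist"]:
    m=camera_model(n); print(n,m)
    im=read_camera(n); cv2.imwrite(f"pics/{n}0.png",im[:,:,::-1])
E
```

```text
{'clock': 0.0, 'joint_pos': array([-1.30259517e+00,  3.14034638e-01,  4.49630972e-02,  1.30359408e+00,
       -1.26402513e-05,  1.43122718e+00]), 'qvel': array([-0.00075601,  0.00152899,  0.00075546, -0.00112406,  0.00184351,
       -0.00118537]), 'tau': array([ 9.11287880e-04, -4.80624604e+01,  2.98535156e+01,  1.92586309e-02,
        1.03658880e-05,  3.85384695e-06]), 'tcp_pos': array([ 0.22788959, -0.52734923,  0.2303829 ]), 'orientation': array([-0.14251252, -0.69241347, -0.143831  ,  0.69250734]), 'wrist_force': array([0.66852039, 0.34859111, 1.13655483]), 'ft_torque': array([0.00221443, 0.00346464, 0.02316168]), 'finger_gap': 0.08561199575177117}
scene {'fx': 482.0251998844502, 'fy': 482.0251998844502, 'cx': 325.4566808319267, 'cy': 239.16597355186676, 'dist_coeffs': array([-0.04249441,  0.        ,  0.        ,  0.        ,  0.        ]), 'xyz': array([ 1.02171487, -0.14098184,  0.89315157]), 'rotation': array([-0.25530677,  0.7784448 ,  0.54709141, -0.17185206])}
top {'fx': 507.7775152600692, 'fy': 507.7775152600692, 'cx': 309.5383342248397, 'cy': 236.08295055895152, 'dist_coeffs': array([-0.14160997,  0.        ,  0.        ,  0.        ,  0.        ]), 'xyz': array([0.23556933, 0.06759792, 1.23857829]), 'rotation': array([ 0.07434169, -0.68570721,  0.71945802, -0.08160322])}
wrist {'fx': 424.4671736901474, 'fy': 424.4671736901474, 'cx': 315.5014109648388, 'cy': 234.87100874698166, 'dist_coeffs': array([-0.1008176,  0.       ,  0.       ,  0.       ,  0.       ]), 'T_tool_cam': array([[-1.00830665e-03, -3.19849752e-01,  9.47467741e-01,
        -1.43435958e-01],
       [ 9.99999435e-01, -6.42681823e-04,  8.47252544e-04,
        -2.62259619e-04],
       [ 3.37926778e-04,  9.47468059e-01,  3.19850219e-01,
        -8.22462473e-02],
       [ 0.00000000e+00,  0.00000000e+00,  0.00000000e+00,
         1.00000000e+00]])}
```

View pics/scene0.png

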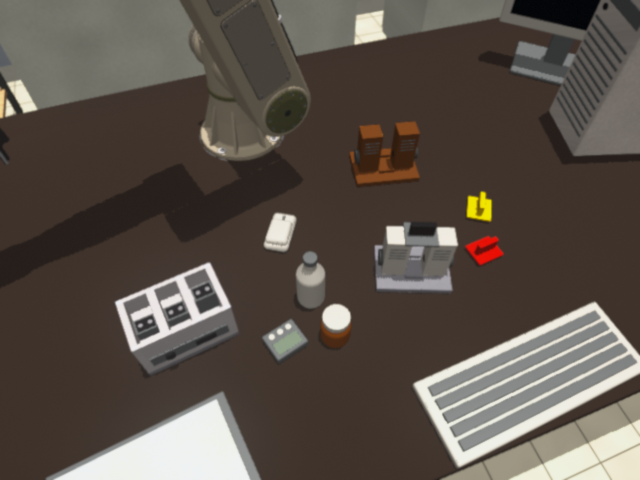

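View pics/top0.png

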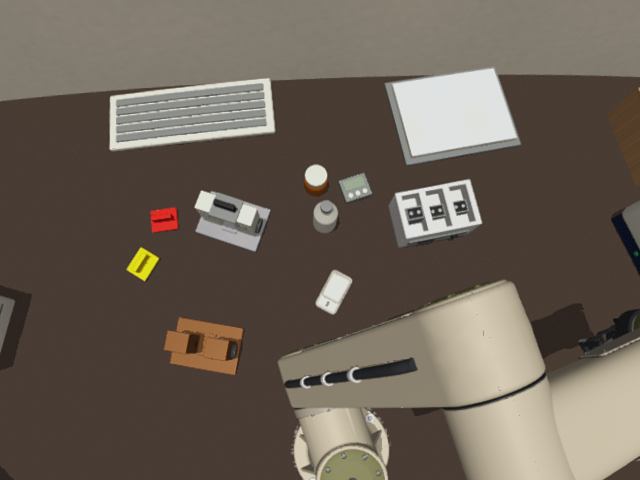

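View pics/wrist0.png

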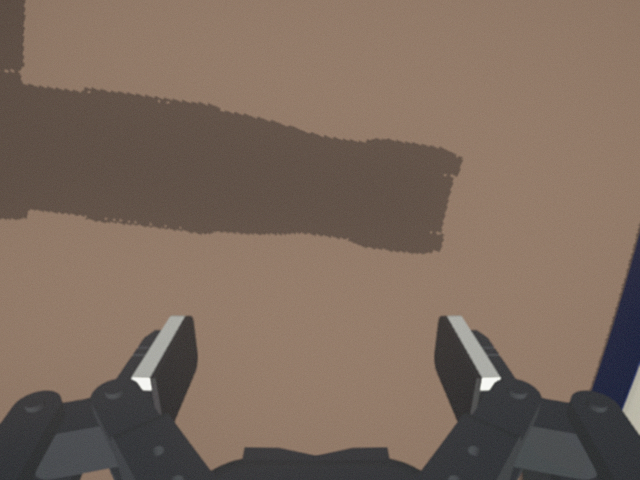

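```bash
cat > h.py <<'E'
import numpy as np, cv2
from scipy.spatial.transform import Rotation as R
from scipy.optimize import least_squares
def quat(q): return R.from_quat([q[1],q[2],q[3],q[0]])
def cam(m,state=None):
    K=np.array([[m['fx'],0,m['cx']],[0,m['fy'],m['cy']],[0,0,1]])
    if 'T_tool_cam' in m:
        T=np.eye(4);T[:3,:3]=quat(state['orientation']).as_matrix();T[:3,3]=state['tcp_pos']
        T=T@m['T_tool_cam'];Rm,t=T[:3,:3],T[:3,3]
    else: Rm,t=quat(m['rotation']).as_matrix(),np.array(m['xyz'])
    return K,np.array(m['dist_coeffs']),Rm,t
def proj(c,P):
    K,d,Rm,t=c; P=np.atleast_2d(P).astype(float)
    return cv2.projectPoints(((P-t)@Rm).reshape(-1,1,3),np.zeros(3),np.zeros(3),K,d)[0].reshape(-1,2)
def ray(c,uv,z):
    K,d,Rm,t=c
    n=cv2.undistortPoints(np.array(uv,float).reshape(-1,1,2),K,d).reshape(-1,2)
    D=np.c_[n,np.ones(len(n))]@Rm.T
    return t+D*((z-t[2])/D[:,2])[:,None]
def box(p,yaw,P):
    c,s=np.cos(yaw),np.sin(yaw); P=np.atleast_2d(P)
    return np.c_[p[0]+c*P[:,0]-s*P[:,1],p[1]+s*P[:,0]+c*P[:,1],P[:,2]]
E
python3 - <<'E'
import workcell; print([x for x in dir(workcell) if x[0]!='_'])
try:
    print(workcell.hold_point_z)
except Exception as e: print(e)
import cv2
t=cv2.imread('pics/top0.png'); s=cv2.imread('pics/scene0.png')
cv2.imwrite('pics/tb.png',cv2.resize(t[160:270,370:500],None,fx=6,fy=5.4545,interpolation=2)[:600,:800])
cv2.imwrite('pics/tr.png',cv2.resize(t[170:260,180:280],None,fx=6,fy=6,interpolation=2))
cv2.imwrite('pics/sb.png',cv2.resize(s[255:375,105:245],None,fx=5,fy=5,interpolation=2))
cv2.imwrite('pics/sr.png',cv2.resize(s[210:300,360:470],None,fx=6,fy=6,interpolation=2))
E
```

```text
['MotionError', 'camera_model', 'find_in', 'get_state', 'hand_in', 'hold_point_z', 'read_camera', 'silhouettes']
0.0187
```

View pics/tb.png

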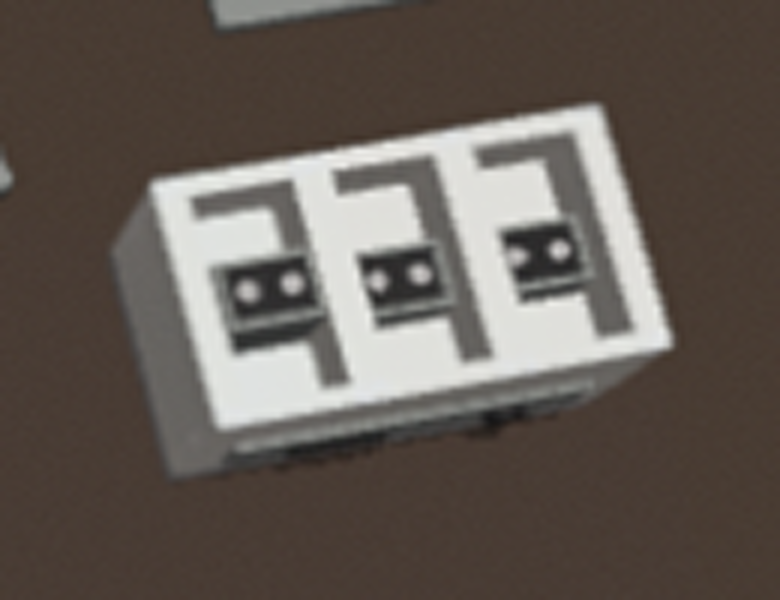

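View pics/tr.png

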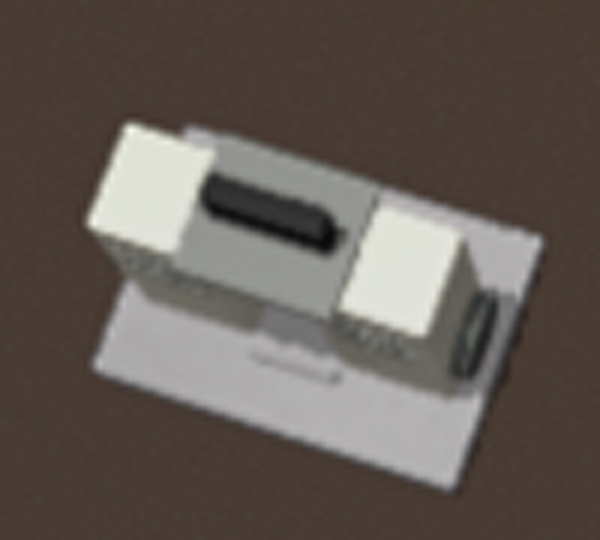

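View pics/sb.png

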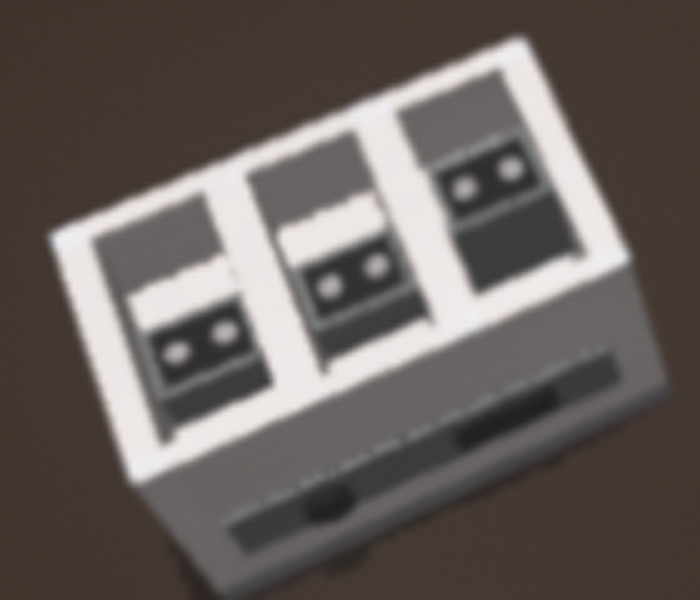

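View pics/sr.png

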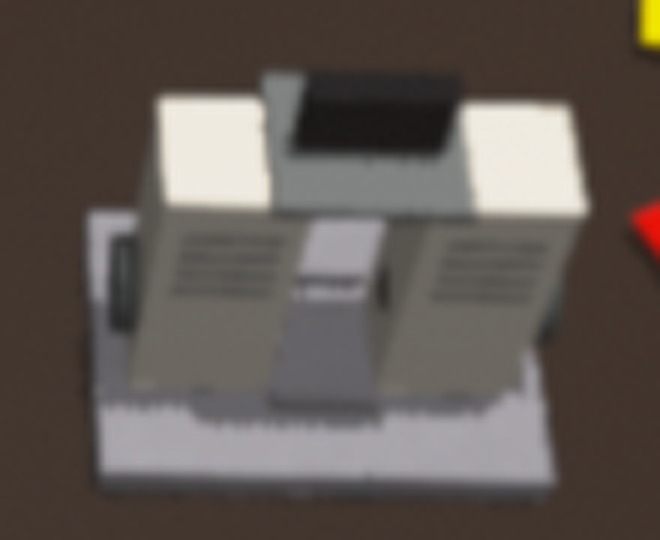

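```bash
cat > fit.py <<'E'
from workcell import camera_model
from h import *
T=cam(camera_model('top'));S=cam(camera_model('scene'))
def px(l,off,sx,sy=None):
    l=np.array(l,float);sy=sy or sx
    return (l+.5)/[sx,sy]-.5+off
def fit(name,obs,x0,free=False):
    def res(q):
        r=[]
        for c,P,u in obs: 
            b=np.zeros(2)
            r.append((proj(c,box(q[:2],q[2],np.array(P)*([q[3],q[4],1] if free else 1)))-u).ravel())
        return np.concatenate(r)
    s=least_squares(res,x0+([1,1] if free else []),loss='soft_l1')
    print(name,s.x.round(4),'res'); print(s.fun.reshape(-1,2).round(1).tolist()); return s.x
if __name__=="__main__":
    bx,by,h=.0585,.0915,.115
    bc=[[bx,by,h],[bx,-by,h],[-bx,-by,h],[-bx,by,h]]
    bT=(T,bc,px([(152,180),(603,103),(672,347),(217,430)],[370,160],6,5.4545))
    bS=(S,bc,px([(628,262),(133,483),(52,237),(522,38)],[105,255],5))
    print(ray(T,bT[2],.115),ray(S,bS[2],.115))
    for o in ([bT,bS],[bT],[bS]): fit('block',o,[.5,-.2,0],True)
    fit('block',[bT,bS],[.5,-.2,0])
    def top(s): return [[x,s*.044+y,.13] for x,y in [(.022,.025),(.022,-.025),(-.022,-.025),(-.022,.025)]]
    rT=(T,top(1)+top(-1)+[[-.056,.08,.015],[-.056,-.08,.015],[.056,-.08,.015]],px([(130,122),(217,150),(178,255),(87,222),(378,195),(463,235),(430,338),(340,315),(95,370),(452,490),(542,237)],[180,170],6))
    # scene: camera faces robot, +y on the right
    f=lambda s:[top(s)[i] for i in (2,3,0,1)]
    rS=(S,f(-1)+f(1)+[[.056,-.08,.015],[.056,.08,.015],[-.056,-.08,.015]],px([(158,97),(266,97),(272,207),(160,205),(462,107),(570,105),(586,213),(476,213),(100,472),(553,482),(92,212)],[360,210],6))
    for o in ([rT,rS],[rT],[rS]): fit('reader',o,[.5,.2,0])
E
python3 fit.py
```

```text
[[ 0.58181231 -0.15367536  0.115     ]
 [ 0.60944156 -0.33731963  0.115     ]
 [ 0.49930656 -0.35118983  0.115     ]
 [ 0.47177153 -0.16902388  0.115     ]] [[ 0.58121515 -0.15394713  0.115     ]
 [ 0.60769713 -0.33401651  0.115     ]
 [ 0.50117358 -0.35026984  0.115     ]
 [ 0.47313919 -0.1697523   0.115     ]]
block [ 0.5406 -0.2522  0.1477  0.9367  1.0004] res
[[-0.0, 0.2], [-1.0, 0.5], [-0.2, -0.2], [0.3, -0.5], [0.2, -0.0], [-0.3, 0.4], [-0.4, -0.5], [-0.0, -0.1]]
block [ 0.5406 -0.2528  0.1453  0.9483  1.0105] res
[[-0.2, -0.1], [-0.4, 0.3], [0.5, 0.1], [0.1, -0.2]]
block [ 0.5408 -0.252   0.1493  0.9267  0.9963] res
[[0.0, -0.2], [-0.0, 0.2], [0.0, -0.2], [-0.0, 0.2]]
block [ 0.5402 -0.2521  0.1413] res
[[-0.3, -1.4], [-1.2, -0.6], [0.1, 1.7], [0.4, 1.0], [0.9, 1.8], [-0.0, 1.8], [-0.7, -2.6], [-0.4, -1.5]]
reader [ 0.5606  0.2375 -0.3738] res
[[-0.1, -0.6], [5.5, 1.3], [5.1, 1.4], [0.1, 0.2], [-5.8, -1.1], [0.5, -1.1], [-0.6, -0.4], [-6.3, -3.4], [-0.4, -0.7], [0.2, -0.4], [0.5, 0.1], [-0.3, -0.4], [6.7, 0.2], [7.5, -0.1], [0.5, -0.5], [-7.0, -0.9], [-0.2, 0.1], [0.1, 0.1], [-7.1, -0.6], [-0.2, -0.2], [0.2, 0.1], [-0.8, -0.5]]
reader [ 0.5597  0.2376 -0.3742] res
[[-0.1, -0.2], [5.5, 1.7], [5.1, 1.8], [0.0, 0.5], [-5.9, -0.7], [0.5, -0.7], [-0.7, 0.0], [-6.3, -3.0], [-0.4, -0.3], [0.2, -0.0], [0.5, 0.5]]
reader [ 0.5612  0.2374 -0.3733] res
[[-0.2, -0.2], [6.7, 0.5], [7.5, 0.1], [0.6, -0.2], [-7.0, -0.7], [-0.1, 0.3], [0.2, 0.3], [-7.0, -0.4], [-0.2, 0.0], [0.3, 0.3], [-0.7, -0.2]]
```

Run:
```python
from fit import *
from workcell import *
for n,uv,z in [('bottle',(326,208),.15),('jar',(316,173),.08),('timer',(355,188),.024),('mouse',(334,292),.03),('red',(164,220),.02),('yellow',(143,264),.02),('brownplate1',(165,362),.015),('b2',(178,320),.015),('b3',(243,327),.015),('b4',(237,373),.015),('kb',(110,148),.02),('kb2',(274,120),.02),('tray',(407,160),0.01)]:
    print(n,ray(T,[uv],z).round(3))
print('scene bottle',ray(S,[(310,256)],.15), 'jar',ray(S,[(337,317)],.08),'mouse',ray(S,[(280,232)],.03))
s=get_state();m=quat(s['orientation']).as_matrix();print(m.round(3))
# overlay check
b=[.5405,-.2523];by=.148;r=[.5605,.2375];ry=-.374
im=cv2.imread('pics/top0.png')
def dr(c,im,P):
    for u in proj(c,P): cv2.circle(im,tuple(int(v) for v in np.round(u)),1,(0,0,255),-1)
cell=[[x,.058+y,.117] for x in(-.015,.015) for y in (-.02,.02)]
cap=[[x,y,.136] for x in(-.028,.028) for y in (-.033,.033)]+[[x,y,.166] for x in(-.006,.006) for y in (-.025,.025)]
for n,c in(('top',T),('scene',S)):
    im=cv2.imread(f'pics/{n}0.png')
    dr(c,im,box(b,by,cell));dr(c,im,box(r,ry,cap))
    ub=proj(c,box(b,by,[[0,0,.115]]))[0].astype(int);ur=proj(c,box(r,ry,[[0,0,.13]]))[0].astype(int)
    cr=[cv2.resize(im[u[1]-45:u[1]+45,u[0]-60:u[0]+60],None,fx=5,fy=5,interpolation=cv2.INTER_NEAREST)[:, 100:500] for u in(ub,ur)]
    cv2.imwrite(f'pics/ov_{n}.png',np.hstack(cr))
```

```text
bottle [[0.542 0.011 0.15 ]]
jar [[0.65  0.026 0.08 ]]
timer [[ 0.626 -0.072  0.024]]
mouse [[ 0.367 -0.003  0.03 ]]
red [[0.567 0.41  0.02 ]]
yellow [[0.458 0.462 0.02 ]]
brownplate1 [[0.219 0.407 0.015]]
b2 [[0.318 0.375 0.015]]
b3 [[0.295 0.218 0.015]]
b4 [[0.188 0.235 0.015]]
kb [[0.771 0.561 0.02 ]]
kb2 [[0.824 0.126 0.02 ]]
tray [[ 0.701 -0.214  0.01 ]]
scene bottle [[0.54689823 0.01084115 0.15      ]] jar [[0.64863577 0.02809233 0.08      ]] mouse [[ 0.38689382 -0.00678193  0.03      ]]
[[-0.     0.397 -0.918]
 [ 0.001 -0.918 -0.397]
 [-1.    -0.001 -0.   ]]
```

View pics/ov_top.png

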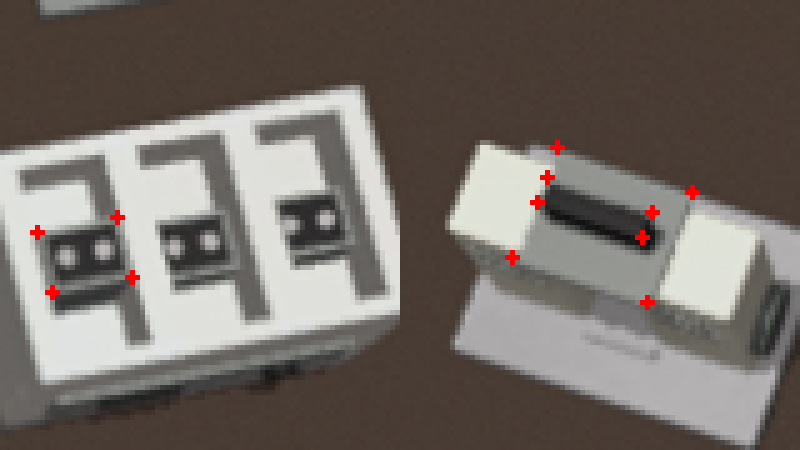

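View pics/ov_scene.png

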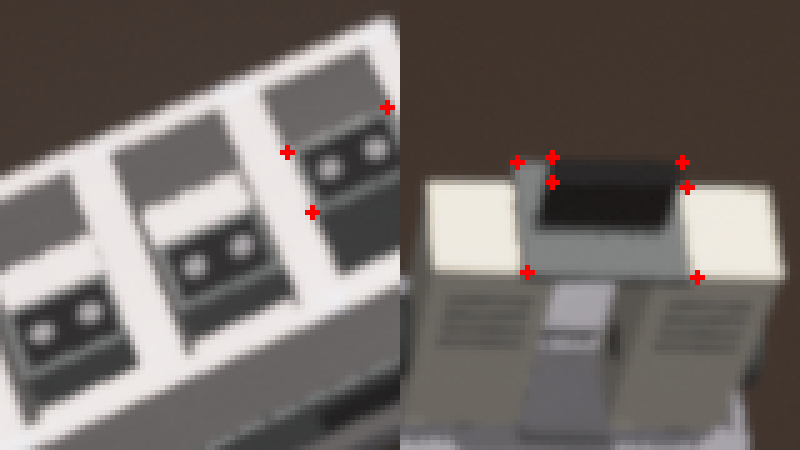

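```bash
cat > plan.py <<'E'
from workcell import *
from h import *
def yaw_of(s):
    m=quat(s['orientation']).as_matrix(); return np.arctan2(m[1,1],m[0,1]),m
def plan(p1,yaw1=None,n=10,p0=None,yaw0=None,turnfix=False):
    s=get_state(); y,m=yaw_of(s)
    p0=s['tcp_pos'] if p0 is None else np.array(p0); y0=y if yaw0 is None else yaw0
    yaw1=y0 if yaw1 is None else yaw1
    d=(yaw1-y0)/n
    A=np.zeros((2,2))
    for k in range(n):
        t=y0+k*d; A+=np.array([[np.cos(t),np.sin(t)],[np.sin(t),-np.cos(t)]])
    yz=np.linalg.solve(A,(np.array(p1)-p0)[:2]); x=(p0[2]-p1[2])/n
    print(f"t={s['clock']:.2f} tcp {s['tcp_pos'].round(4)} yaw {y:.4f} down {m[:,0].round(4)} F {s['wrist_force'].round(1)} gap {s['finger_gap']:.4f} j6 {s['joint_pos'][5]:.2f}")
    print(f"{n} rows: turn {-np.degrees(d):.3f} shift {np.round([x*100,*(yz*100)],3)} step {np.hypot(x,np.hypot(*yz))*1000:.1f}mm")
E
python3 -c "
from plan import *
plan([.532,-.195,.26],.148,10)"
```

```text
t=0.15 tcp [ 0.2279 -0.5275  0.2306] yaw -1.1630 down [-4.0e-04  1.4e-03 -1.0e+00] F [0.5 0.6 0.6] gap 0.0855 j6 1.43
10 rows: turn -7.512 shift [-0.294  0.808 -4.774] step 48.5mm
```

step_arm --targets '[[[-7.5,0,0],[-0.3,0.81,-4.77],4.7],[[-7.5,0,0],[-0.3,0.81,-4.77],4.7],[[-7.5,0,0],[-0.3,0.81,-4.77],4.7],[[-7.5,0,0],[-0.3,0.81,-4.77],4.7],[[-7.5,0,0],[-0.3,0.81,-4.77],4.7],[[-7.5,0,0],[-0.3,0.81,-4.77],4.7],[[-7.5,0,0],[-0.3,0.81,-4.77],4.7],[[-7.5,0,0],[-0.3,0.81,-4.77],4.7],[[-7.5,0,0],[-0.3,0.81,-4.77],4.7],[[-7.5,0,0],[-0.3,0.81,-4.77],4.7]]'

```text
clock: 1.15
tcp_pos: [0.5332, -0.1941, 0.2608]
orientation: [0.536, 0.461, 0.537, -0.461]
wrist_force: [0.8, 0.5, 0.1]
finger_gap: 0.047
```

Run:
```python
from plan import *
read_camera('wrist')  # settle
s=get_state(); im=read_camera('wrist'); cv2.imwrite('pics/w1.png',im[:,:,::-1]); np.save('w1s.npy',s,allow_pickle=True)
s2=get_state(); print(s['tcp_pos'],s2['tcp_pos'],yaw_of(s)[0],yaw_of(s2)[0],abs(s['qvel']).max())
```

```text
[ 0.53328125 -0.18694317  0.26184793] [ 0.53296    -0.19035869  0.26177906] 0.16278092988902204 0.1553419206569329 0.09588976174867891
```

View pics/w1.png

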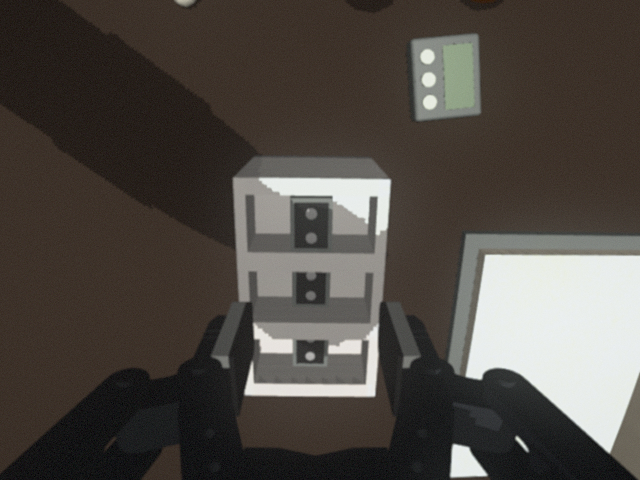

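Run:
```python
from plan import *
read_camera('wrist')
s=get_state(); im=read_camera('wrist'); cv2.imwrite('pics/w2.png',im[:,:,::-1]); np.save('w2s.npy',s,allow_pickle=True)
s2=get_state(); print(s['tcp_pos'],s2['tcp_pos'],yaw_of(s)[0],abs(s['qvel']).max())
im=im[:,:,::-1]
cv2.imwrite('pics/w2c.png',cv2.resize(im[150:300,215:415],None,fx=4,fy=4,interpolation=2))
```

```text
[ 0.53281629 -0.19295644  0.26157044] [ 0.53265465 -0.1946784   0.26134643] 0.15092942448927038 0.05846021592850144
```

View pics/w2c.png

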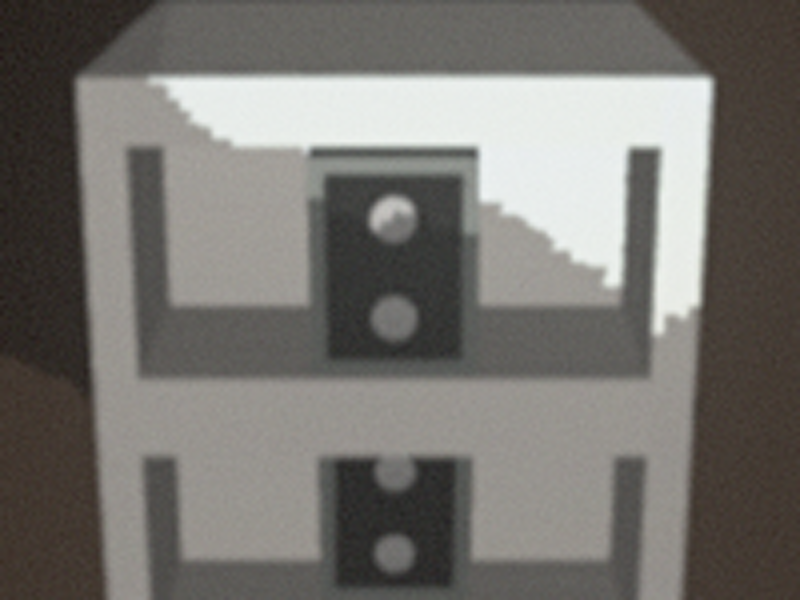

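Run:
```python
from plan import *
from fit import fit,px
s=np.load('w2s.npy',allow_pickle=True).item(); C=cam(camera_model('wrist'),s)
# camera image left = tool -y = -x block ; up = -z tool = +y block
pk=[[-.0465,.0795,.115],[.0465,.0795,.115],[.0465,.0365,.115],[-.0465,.0365,.115]]
rim=[[-.055,.0915,.115],[.055,.0915,.115]]
u=px([(128,147),(660,147),(650,378),(140,378),(77,75),(713,75)],[215,150],4)
q=fit('blk',[(C,pk+rim,u)],[.54,-.25,.148])
c=px([(308,150),(477,150),(470,368),(314,368)],[215,150],4)
P=ray(C,c,.117);print(P.round(4),P.mean(0),box(q[:2],q[2],[[0,.058,0]]))
```

```text
blk [ 0.54   -0.2517  0.1507] res
[[-0.1, -0.4], [0.4, -0.4], [0.1, -0.1], [-0.1, -0.1], [-0.4, 0.6], [0.2, 0.6]]
[[ 0.5134 -0.1758  0.117 ]
 [ 0.5422 -0.1714  0.117 ]
 [ 0.5475 -0.211   0.117 ]
 [ 0.5198 -0.2152  0.117 ]] [ 0.53072855 -0.19334812  0.117     ] [[ 0.53129456 -0.19433077  0.        ]]
```

```bash
python3 -c "
from plan import *
read_camera('wrist')
plan([.5312,-.1945,.135],.150,4)"
```

```text
t=1.40 tcp [ 0.5325 -0.1959  0.2612] yaw 0.1461 down [-1.e-04 -4.e-04 -1.e+00] F [ 0.1 -0.   0.1] gap 0.0471 j6 0.93
4 rows: turn -0.056 shift [ 3.154 -0.027 -0.038] step 31.5mm
```

step_arm --targets '[[[0,0,0],[2,0,0],4.7],[[0,0,0],[3,0,0],4.7],[[0,0,0],[3,0,0],4.7],[[0,0,0],[2.5,0,0],4.7],[[0,0,0],[1.5,0,0],4.7],[[0,0,0],[0.6,0,0],4.7],[[0,0,0],[0,0,0],4.7],[[0,0,0],[0,0,0],4.7],[[0,0,0],[0,0,0],4.7],[[0,0,0],[0,0,0],4.7]]'

```text
clock: 2.4
tcp_pos: [0.533, -0.1965, 0.1364]
orientation: [0.536, 0.462, 0.534, -0.462]
wrist_force: [-0.2, -0.6, -0.6]
finger_gap: 0.047
```

```bash
python3 -c "
from plan import *
plan([.5312,-.1945,.080],.150,4)"
```

```text
t=2.40 tcp [ 0.533  -0.1965  0.1364] yaw 0.1458 down [ 0.0017 -0.001  -1.    ] F [-0.2 -0.6 -0.6] gap 0.0470 j6 0.93
4 rows: turn -0.061 shift [ 1.409 -0.038 -0.055] step 14.1mm
```

step_arm --targets '[[[-0.24,0,0],[0,-0.15,-0.22],4.7],[[0,0,0],[0,0,0],4.7],[[0,0,0],[1,0,0],4.7],[[0,0,0],[1.5,0,0],4.7],[[0,0,0],[1.5,0,0],4.7],[[0,0,0],[1,0,0],4.7],[[0,0,0],[0.6,0,0],4.7],[[0,0,0],[0,0,0],4.7],[[0,0,0],[0,0,0],4.7],[[0,0,0],[0,0,0],4.7]]'

```text
clock: 3.4
tcp_pos: [0.5312, -0.1944, 0.08]
orientation: [0.537, 0.461, 0.536, -0.461]
wrist_force: [0.9, -0.3, 0.4]
finger_gap: 0.0472
```

```bash
python3 -c "
from plan import *
plan([.5312,-.1945,.25],.150,5)"
```

```text
t=3.40 tcp [ 0.5312 -0.1944  0.08  ] yaw 0.1502 down [ 1.2e-03 -7.0e-04 -1.0e+00] F [ 0.9 -0.3  0.4] gap 0.0472 j6 0.93
5 rows: turn 0.002 shift [-3.4e+00  0.0e+00  3.0e-03] step 34.0mm
```

step_arm --targets '[[[0,0,0],[0,0,0],2],[[0,0,0],[0,0,0],2],[[0,0,0],[0,0,0],2],[[0,0,0],[0,0,0],2],[[0,0,0],[0,0,0],2],[[0,0,0],[0,0,0],2],[[0,0,0],[0,0,0],2],[[0,0,0],[-0.5,0,0],2],[[0,0,0],[-1,0,0],2],[[0,0,0],[0,0,0],2]]' --force 40

```text
clock: 4.4
tcp_pos: [0.5311, -0.1943, 0.0954]
orientation: [0.537, 0.461, 0.536, -0.461]
wrist_force: [-0.0, 0.0, -1.6]
finger_gap: 0.0295
```

```bash
python3 -c "
from plan import *
plan([.5312,-.1945,.25],.150,5)"
```

```text
t=4.40 tcp [ 0.5311 -0.1943  0.0954] yaw 0.1502 down [ 1.e-03 -7.e-04 -1.e+00] F [-0.   0.  -1.6] gap 0.0295 j6 0.93
5 rows: turn 0.002 shift [-3.092e+00  2.000e-03  4.000e-03] step 30.9mm
```

step_arm --targets '[[[0,0,0],[-1,0,0],2],[[0,0,0],[-2,0,0],2],[[0,0,0],[-2.5,0,0],2],[[0,0,0],[-2.5,0,0],2],[[0,0,0],[-2.5,0,0],2],[[0,0,0],[-1.5,0,0],2],[[0,0,0],[-1,0,0],2],[[0,0,0],[0,0,0],2],[[0,0,0],[0,0,0],2],[[0,0,0],[0,0,0],2]]'

```text
clock: 5.4
tcp_pos: [0.53, -0.1937, 0.2231]
orientation: [0.535, 0.461, 0.537, -0.461]
wrist_force: [0.5, -0.5, -1.2]
finger_gap: 0.0296
```

Run:
```python
from plan import *
for n in ('scene','top'):
    im=read_camera(n)[:,:,::-1]; cv2.imwrite(f'pics/{n}3.png',im)
plan([.39,-.16,.225],1.197,12)
```

```text
t=5.50 tcp [ 0.5301 -0.1937  0.2232] yaw 0.1502 down [-1.8e-03  9.0e-04 -1.0e+00] F [ 0.2 -0.5 -2. ] gap 0.0295 j6 0.93
12 rows: turn -4.998 shift [-0.015 -0.814 -0.958] step 12.6mm
```

View pics/scene3.png

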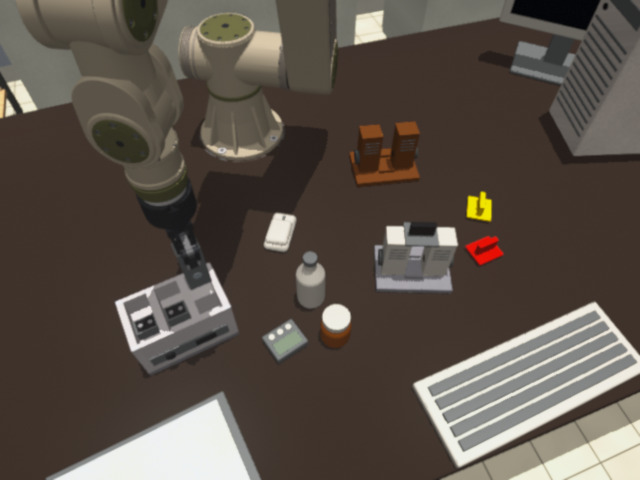

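step_arm --targets '[[[-6,0,0],[0,-0.97,-1.15],2],[[-6,0,0],[0,-0.97,-1.15],2],[[-6,0,0],[0,-0.97,-1.15],2],[[-6,0,0],[0,-0.97,-1.15],2],[[-6,0,0],[0,-0.97,-1.15],2],[[-6,0,0],[0,-0.97,-1.15],2],[[-6,0,0],[0,-0.97,-1.15],2],[[-6,0,0],[0,-0.97,-1.15],2],[[-6,0,0],[0,-0.97,-1.15],2],[[-6,0,0],[0,-0.97,-1.15],2]]'

```text
clock: 6.5
tcp_pos: [0.3903, -0.1583, 0.2238]
orientation: [0.695, 0.13, 0.695, -0.129]
wrist_force: [-0.3, -0.1, -0.7]
finger_gap: 0.0294
```

step_arm --targets '[[[0,0,0],[1,0,0],2],[[0,0,0],[2,0,0],2],[[0,0,0],[2.5,0,0],2],[[0,0,0],[2.5,0,0],2],[[0,0,0],[2,0,0],2],[[0,0,0],[1.5,0,0],2],[[0,0,0],[0.7,0,0],2],[[0,0,0],[0,0,0],2],[[0,0,0],[0,0,0],2],[[0,0,0],[0,0,0],2]]'

```text
clock: 7.5
tcp_pos: [0.392, -0.1591, 0.103]
orientation: [0.695, 0.131, 0.694, -0.132]
wrist_force: [-0.7, 0.5, -1.3]
finger_gap: 0.0295
```

Run:
```python
from plan import *
for n in ('scene',):
    im=read_camera(n)[:,:,::-1]; cv2.imwrite(f'pics/{n}4.png',im)
plan([.39,-.16,.068],1.197,1)
```

```text
t=7.55 tcp [ 0.392  -0.1591  0.1031] yaw 1.1972 down [ 0.0015 -0.001  -1.    ] F [ 0.6  0.4 -2.3] gap 0.0296 j6 -0.20
1 rows: turn 0.009 shift [ 3.508 -0.162 -0.152] step 35.1mm
```

View pics/scene4.png

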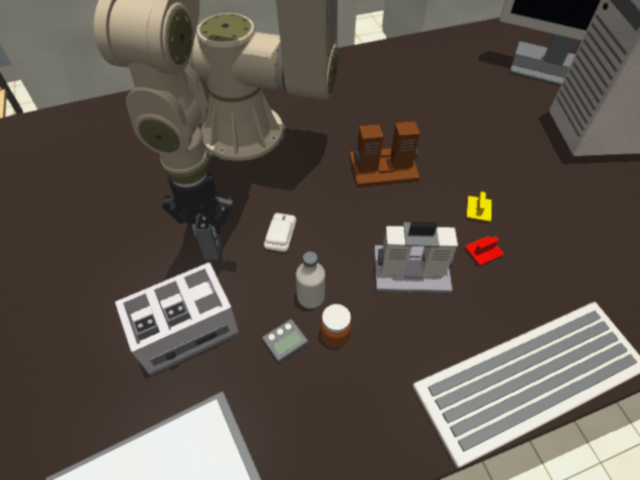

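step_arm --targets '[[[0,0,0],[1,0,0],2],[[0,0,0],[1.2,0,0],2],[[0,0,0],[0.6,0,0],2],[[0,0,0],[0.3,0,0],2],[[0,0,0],[0.1,0,0],2],[[0,0,0],[0.1,0,0],2],[[0,0,0],[0.1,0,0],2],[[0,0,0],[0,0,0],2],[[0,0,0],[0,0,0],2],[[0,0,0],[0,0,0],2]]'

```text
clock: 8.55
tcp_pos: [0.3914, -0.1587, 0.0684]
orientation: [0.695, 0.131, 0.695, -0.131]
wrist_force: [0.6, -0.8, -2.0]
finger_gap: 0.0296
```

Run:
```python
from plan import *
plan([.39,-.16,.068],1.197,1)
```

```text
t=8.55 tcp [ 0.3914 -0.1587  0.0684] yaw 1.1974 down [ 3.e-04 -3.e-04 -1.e+00] F [ 0.6 -0.8 -2. ] gap 0.0296 j6 -0.20
1 rows: turn 0.021 shift [ 0.044 -0.169 -0.087] step 2.0mm
```

Not yet in contact; lower 2 mm slowly.

step_arm --targets '[[[0,0,0],[0.05,0,0],2],[[0,0,0],[0,0,0],2],[[0,0,0],[0.05,0,0],2],[[0,0,0],[0,0,0],2],[[0,0,0],[0.05,0,0],2],[[0,0,0],[0,0,0],2],[[0,0,0],[0.05,0,0],2],[[0,0,0],[0,0,0],2],[[0,0,0],[0,0,0],2],[[0,0,0],[0,0,0],2]]'

```text
clock: 9.55
tcp_pos: [0.3916, -0.1588, 0.068]
orientation: [0.695, 0.131, 0.694, -0.131]
wrist_force: [-3.8, 2.6, 16.0]
finger_gap: 0.0296
```

Run:
```python
from plan import *
plan([.39,-.16,.068],1.197,1)
```

```text
t=9.55 tcp [ 0.3916 -0.1588  0.068 ] yaw 1.1976 down [ 1.1e-03 -9.0e-04 -1.0e+00] F [-3.8  2.6 16. ] gap 0.0296 j6 -0.20
1 rows: turn 0.033 shift [-0.004 -0.168 -0.108] step 2.0mm
```

step_arm --targets '[[[0,0,0],[-0.1,0,0],2],[[0,0,0],[0,0,0],2],[[0,0,0],[0,0,0],6.5],[[0,0,0],[0,0,0],6.5],[[0,0,0],[0,0,0],6.5],[[0,0,0],[0,0,0],6.5],[[0,0,0],[0,0,0],6.5],[[0,0,0],[0,0,0],6.5],[[0,0,0],[0,0,0],6.5],[[0,0,0],[-1,0,0],6.5]]'

```text
clock: 10.55
tcp_pos: [0.3903, -0.1581, 0.0766]
orientation: [0.694, 0.132, 0.696, -0.131]
wrist_force: [-0.7, 0.5, -0.3]
finger_gap: 0.0649
```

step_arm --targets '[[[0,0,0],[-2,0,0],6.5],[[0,0,0],[-3,0,0],6.5],[[0,0,0],[-3,0,0],6.5],[[0,0,0],[-3,0,0],6.5],[[0,0,0],[-3,0,0],6.5],[[0,0,0],[-2,0,0],6.5],[[0,0,0],[-1,0,0],6.5],[[0,0,0],[0,0,0],5],[[0,0,0],[0,0,0],5],[[0,0,0],[0,0,0],5]]'

```text
clock: 11.55
tcp_pos: [0.3906, -0.1582, 0.2461]
orientation: [0.694, 0.132, 0.696, -0.131]
wrist_force: [0.0, 0.7, 0.3]
finger_gap: 0.0498
```

Run:
```python
from plan import *
s=get_state()
im=read_camera('wrist')[:,:,::-1]; cv2.imwrite(f'pics/w5.png',im); np.save('w5s.npy',s,allow_pickle=True)
plan([.5605,.2375,.25],-.374,11)
```

```text
t=11.60 tcp [ 0.3906 -0.1582  0.2461] yaw 1.1974 down [-0.002   0.0012 -1.    ] F [-0.3 -0.3 -0.1] gap 0.0502 j6 -0.20
11 rows: turn 8.185 shift [-0.036  3.373 -2.739] step 43.5mm
```

View pics/w5.png

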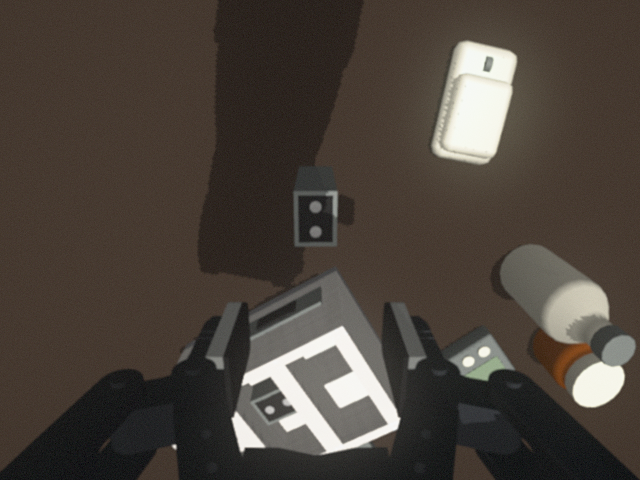

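step_arm --targets '[[[8.18,0,0],[0,3.37,-2.74],5],[[8.18,0,0],[0,3.37,-2.74],5],[[8.18,0,0],[0,3.37,-2.74],5],[[8.18,0,0],[0,3.37,-2.74],5],[[8.18,0,0],[0,3.37,-2.74],5],[[8.18,0,0],[0,3.37,-2.74],5],[[8.18,0,0],[0,3.37,-2.74],5],[[8.18,0,0],[0,3.37,-2.74],5],[[8.18,0,0],[0,3.37,-2.74],5],[[8.18,0,0],[0,3.37,-2.74],5]]'

```text
clock: 12.6
tcp_pos: [0.4992, 0.2028, 0.2464]
orientation: [-0.465, -0.532, -0.466, 0.533]
wrist_force: [0.5, -0.9, 0.6]
finger_gap: 0.0501
```

Run:
```python
from plan import *
plan([.5605,.2375,.25],-.374,2)
```

```text
t=12.60 tcp [0.4992 0.2028 0.2464] yaw -0.1340 down [-1.6e-03 -4.0e-04 -1.0e+00] F [ 0.5 -0.9  0.6] gap 0.0501 j6 1.94
2 rows: turn 6.876 shift [-0.178  2.679 -2.298] step 35.3mm
```

step_arm --targets '[[[8.18,0,0],[0,3.37,-2.74],5],[[0,0,0],[0,0,0],5],[[0,0,0],[0,0,0],5],[[0,0,0],[0,0,0],5],[[0,0,0],[0,0,0],5],[[0,0,0],[0,0,0],5],[[0,0,0],[0,0,0],5],[[0,0,0],[0,0,0],5],[[0,0,0],[0,0,0],5],[[0,0,0],[0,0,0],5]]'

```text
clock: 13.6
tcp_pos: [0.5363, 0.2235, 0.2475]
orientation: [0.428, 0.563, 0.427, -0.563]
wrist_force: [-0.7, -0.3, 0.6]
finger_gap: 0.0497
```

Run:
```python
from plan import *
s=get_state()
im=read_camera('wrist')[:,:,::-1]; cv2.imwrite(f'pics/w6.png',im); np.save('w6s.npy',s,allow_pickle=True)
plan([.5605,.2375,.25],-.374,2)
C=cam(camera_model('wrist'),s);u=proj(C,box([.5605,.2375],-.374,[[0,0,.14]]))[0].astype(int);print(u)
```

```text
t=13.65 tcp [0.5362 0.2236 0.2474] yaw -0.2725 down [ 1.e-04 -1.e-04 -1.e+00] F [ 0.  -0.1 -0. ] gap 0.0498 j6 2.10
2 rows: turn 2.907 shift [-0.128  0.955 -1.023] step 14.0mm
[347 199]
```

View pics/w6.png

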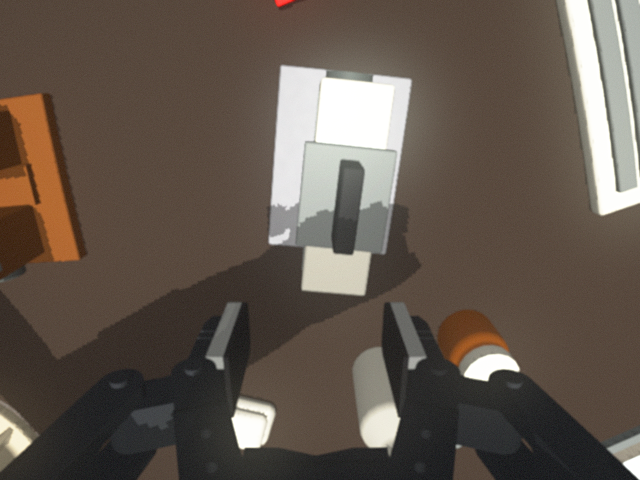

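step_arm --targets '[[[2.9,0,0],[0,0.95,-1.02],5],[[2.9,0,0],[0,0.95,-1.02],5],[[0,0,0],[0,0,0],5],[[0,0,0],[0,0,0],5],[[0,0,0],[0,0,0],5],[[0,0,0],[0,0,0],5],[[0,0,0],[0,0,0],5],[[0,0,0],[0,0,0],5],[[0,0,0],[0,0,0],5],[[0,0,0],[0,0,0],5]]'

```text
clock: 14.65
tcp_pos: [0.5604, 0.2375, 0.2475]
orientation: [0.398, 0.584, 0.398, -0.584]
wrist_force: [-1.4, -0.2, 1.1]
finger_gap: 0.0501
```

Run:
```python
from plan import *
s=get_state()
im=read_camera('wrist')[:,:,::-1]; cv2.imwrite(f'pics/w7.png',im); np.save('w7s.npy',s,allow_pickle=True)
plan([.5605,.2375,.25],-.374,2)
C=cam(camera_model('wrist'),s);u=proj(C,box([.5605,.2375],-.374,[[0,0,.14]]))[0].astype(int);print(u)
print(u-[100,75])
cv2.imwrite('pics/w7c.png',cv2.resize(im[u[1]-110:u[1]+90,u[0]-100:u[0]+100],None,fx=3,fy=3,interpolation=2))
```

```text
t=14.70 tcp [0.5604 0.2375 0.2474] yaw -0.3738 down [ 0.e+00 -1.e-04 -1.e+00] F [-0.2 -0.1  0.4] gap 0.0499 j6 2.21
2 rows: turn 0.007 shift [-0.129  0.005 -0.003] step 1.3mm
[315 231]
[215 156]
```

View pics/w7c.png

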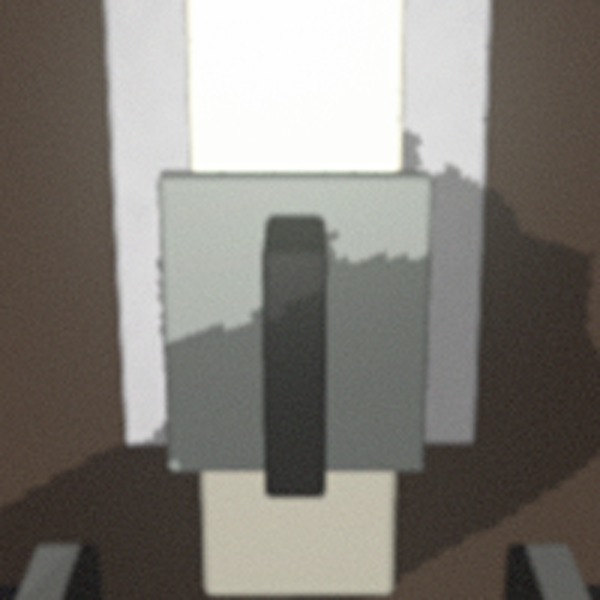

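Run:
```python
from plan import *
from fit import fit,px
s=np.load('w7s.npy',allow_pickle=True).item(); C=cam(camera_model('wrist'),s)
cp=[[-.028,.033,.136],[.028,.033,.136],[.028,-.033,.136],[-.028,-.033,.136]]
rd=[[-.056,-.08,.015],[.056,-.08,.015],[-.022,-.069,.13],[.022,-.069,.13]]
uc=px([(160,175),(432,175),(425,471),(168,470)],[215,121],3)
ur=px([(125,444),(475,444),(205,595),(395,595)],[215,121],3)
fit('cap',[(C,cp,uc)],[.56,.2375,-.374])
fit('reader',[(C,rd,ur)],[.56,.2375,-.374])
fit('both',[(C,cp+rd,np.r_[uc,ur])],[.56,.2375,-.374])
```

```text
cap [ 0.5588  0.2373 -0.3748] res
[[-0.6, -0.4], [0.7, -0.3], [-0.3, 0.3], [0.2, 0.6]]
reader [ 0.5601  0.2387 -0.3745] res
[[0.3, -0.1], [-0.0, -0.1], [0.1, 0.1], [-0.3, 0.1]]
both [ 0.5591  0.2378 -0.3696] res
[[-0.7, -1.1], [0.7, -1.5], [0.2, -0.7], [0.7, -0.0], [0.2, 1.2], [-0.2, 0.8], [-0.2, 1.7], [-0.7, 1.4]]
```

step_arm --targets '[[[0,0,0],[1,0,0],5],[[0,0,0],[2,0,0],5],[[0,0,0],[2,0,0],5],[[0,0,0],[2,0,0],5],[[0,0,0],[2,0,0],5],[[0,0,0],[1,0,0],5],[[0,0,0],[0.6,0,0],5],[[0,0,0],[0,0,0],5],[[0,0,0],[0,0,0],5],[[0,0,0],[0,0,0],5]]'

```text
clock: 15.7
tcp_pos: [0.5611, 0.2377, 0.1425]
orientation: [0.399, 0.585, 0.398, -0.584]
wrist_force: [0.7, 0.9, 1.0]
finger_gap: 0.0503
```

step_arm --targets '[[[0,0,0],[0,0,0],0.5],[[0,0,0],[0,0,0],0.5],[[0,0,0],[0,0,0],0.5],[[0,0,0],[0,0,0],0.5],[[0,0,0],[0,0,0],0.5],[[0,0,0],[0,0,0],0.5],[[0,0,0],[0,0,0],0.5],[[0,0,0],[0,0,0],0.5],[[0,0,0],[0,0,0],0.5],[[0,0,0],[0,0,0],0.5]]' --force 40

```text
clock: 16.7
tcp_pos: [0.5607, 0.2376, 0.1419]
orientation: [0.399, 0.584, 0.398, -0.584]
wrist_force: [-0.2, 0.8, 5.3]
finger_gap: 0.0119
```

Run:
```python
from plan import *
plan([.40,.15,.25],-.374,5)
```

```text
t=16.70 tcp [0.5607 0.2376 0.1419] yaw -0.3738 down [ 9.e-04  2.e-04 -1.e+00] F [-0.2  0.8  5.3] gap 0.0119 j6 2.21
5 rows: turn 0.003 shift [-2.162 -2.353  2.805] step 42.5mm
```

step_arm --targets '[[[0,0,0],[-0.5,0,0],0.5],[[0,0,0],[-1,0,0],0.5],[[0,0,0],[-2,0,0],0.5],[[0,0,0],[-2,0,0],0.5],[[0,0,0],[-1,0,0],0.5],[[0,0,0],[-0.5,0,0],0.5],[[0,0,0],[0,0,0],0.5],[[0,0,0],[0,0,0],0.5],[[0,0,0],[0,0,0],0.5],[[0,0,0],[0,0,0],0.5]]'

```text
clock: 17.7
tcp_pos: [0.56, 0.2374, 0.2105]
orientation: [-0.398, -0.584, -0.399, 0.585]
wrist_force: [0.1, 0.2, -1.6]
finger_gap: 0.0113
```

Run:
```python
from plan import *
s=get_state()
im=read_camera('wrist')[:,:,::-1]; cv2.imwrite(f'pics/w8.png',im); np.save('w8s.npy',s,allow_pickle=True)
plan([.40,.15,.212],-.374,7)
```

```text
t=17.75 tcp [0.5601 0.2374 0.2107] yaw -0.3738 down [-1.2e-03 -4.0e-04 -1.0e+00] F [-0.3  0.2 -0.5] gap 0.0117 j6 2.21
7 rows: turn 0.002 shift [-0.019 -1.673  1.997] step 26.1mm
```

View pics/w8.png

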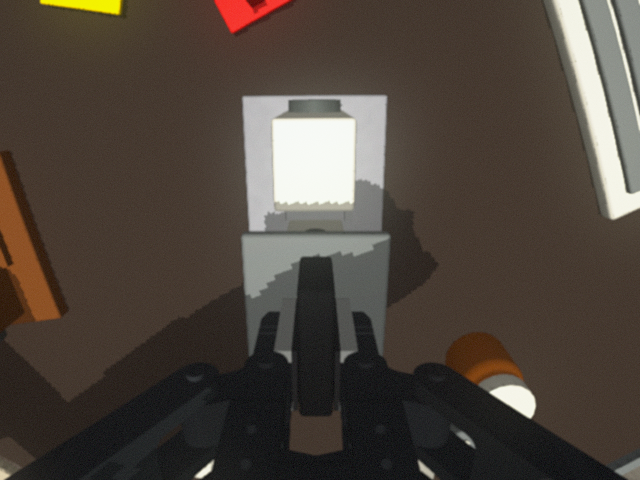

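step_arm --targets '[[[0,0,0],[0,-1,1.2],0.5],[[0,0,0],[0,-2,2.4],0.5],[[0,0,0],[0,-2.5,2.99],0.5],[[0,0,0],[0,-2.5,2.99],0.5],[[0,0,0],[0,-2,2.4],0.5],[[0,0,0],[0,-1.2,1.4],0.5],[[0,0,0],[0,-0.5,0.6],0.5],[[0,0,0],[1,0,0],0.5],[[0,0,0],[2,0,0],0.5],[[0,0,0],[3,0,0],0.5]]'

```text
clock: 18.75
tcp_pos: [0.4031, 0.1507, 0.1515]
orientation: [0.399, 0.586, 0.398, -0.583]
wrist_force: [-0.1, 0.1, -0.8]
finger_gap: 0.0111
```

step_arm --targets '[[[0,0,0],[3,0,0],0.5],[[0,0,0],[3,0,0],0.5],[[0,0,0],[2.5,0,0],0.5],[[0,0,0],[1.5,0,0],0.5],[[0,0,0],[1,0,0],0.5],[[0,0,0],[0.8,0,0],0.5],[[0,0,0],[0.4,0,0],0.5],[[0,0,0],[0,0,0],0.5],[[0,0,0],[0,0,0],0.5],[[0,0,0],[0,0,0],0.5]]'

```text
clock: 19.75
tcp_pos: [0.4011, 0.1502, 0.0301]
orientation: [0.399, 0.585, 0.398, -0.584]
wrist_force: [-0.2, -0.3, -1.7]
finger_gap: 0.0113
```

Run:
```python
from plan import *
plan([.40,.15,.018],-.374,1)
```

```text
t=19.75 tcp [0.4011 0.1502 0.0301] yaw -0.3738 down [ 1.5e-03  1.0e-04 -1.0e+00] F [-0.2 -0.3 -1.7] gap 0.0113 j6 2.12
1 rows: turn 0.013 shift [ 1.207 -0.097  0.058] step 12.1mm
```

step_arm --targets '[[[0,0,0],[0.5,0,0],0.5],[[0,0,0],[0.4,0,0],0.5],[[0,0,0],[0.1,0,0],0.5],[[0,0,0],[0.1,0,0],0.5],[[0,0,0],[0.05,0,0],0.5],[[0,0,0],[0.05,0,0],0.5],[[0,0,0],[0.05,0,0],0.5],[[0,0,0],[0,0,0],0.5],[[0,0,0],[0,0,0],0.5],[[0,0,0],[0,0,0],0.5]]'

```text
clock: 20.75
tcp_pos: [0.4003, 0.15, 0.0179]
orientation: [0.399, 0.584, 0.398, -0.584]
wrist_force: [-4.2, -1.4, 10.9]
finger_gap: 0.0109
```

Run:
```python
from plan import *
plan([.40,.15,.018],-.374,1)
```

```text
t=20.75 tcp [0.4003 0.15   0.0179] yaw -0.3737 down [ 2.e-04 -2.e-04 -1.e+00] F [-4.2 -1.4 10.9] gap 0.0109 j6 2.11
1 rows: turn 0.018 shift [-0.015 -0.028  0.014] step 0.4mm
```

step_arm --targets '[[[0,0,0],[-0.08,0,0],0.5],[[0,0,0],[0,0,0],5],[[0,0,0],[0,0,0],5],[[0,0,0],[0,0,0],5],[[0,0,0],[0,0,0],5],[[0,0,0],[0,0,0],5],[[0,0,0],[-1,0,0],5],[[0,0,0],[-2,0,0],5],[[0,0,0],[-3,0,0],5],[[0,0,0],[-4,0,0],6.5]]'

```text
clock: 21.75
tcp_pos: [0.399, 0.1498, 0.1182]
orientation: [-0.398, -0.583, -0.399, 0.585]
wrist_force: [0.7, -0.3, -0.9]
finger_gap: 0.063
```

step_arm --targets '[[[0,0,0],[-4,0,0],6.5],[[0,0,0],[-4,0,0],6.5],[[0,0,0],[-3,0,0],6.5],[[0,0,0],[-2,0,0],6.5],[[0,0,0],[-1,0,0],6.5],[[0,0,0],[0,0,0],6.5],[[0,0,0],[0,0,0],6.5],[[0,0,0],[0,0,0],6.5],[[0,0,0],[0,0,0],6.5],[[0,0,0],[0,0,0],6.5]]'

```text
clock: 22.75
tcp_pos: [0.4, 0.15, 0.2569]
orientation: [-0.398, -0.584, -0.399, 0.585]
wrist_force: [-0.0, -0.1, -0.0]
finger_gap: 0.0649
```

Run:
```python
from plan import *
s=get_state()
im=read_camera('wrist')[:,:,::-1]; cv2.imwrite(f'pics/w9.png',im); np.save('w9s.npy',s,allow_pickle=True)
plan([.391,-.159,.25],-.374,8)
```

```text
t=22.80 tcp [0.4001 0.15   0.2571] yaw -0.3738 down [-1.2e-03 -3.0e-04 -1.0e+00] F [-0.5 -0.2 -1. ] gap 0.0652 j6 2.12
8 rows: turn 0.001 shift [0.089 1.305 3.638] step 38.7mm
```

View pics/w9.png

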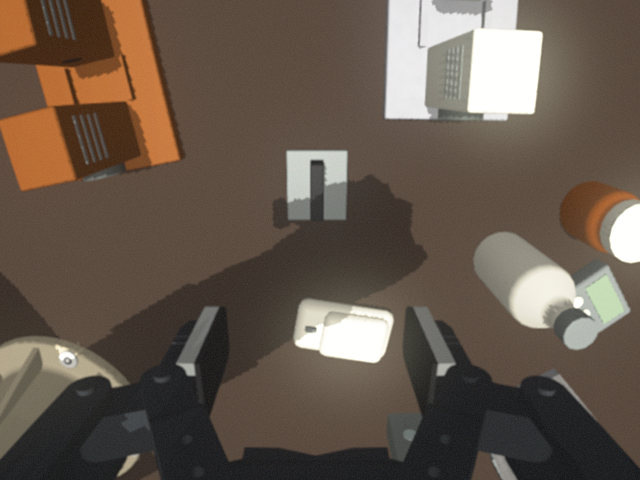

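step_arm --targets '[[[0,0,0],[0,0.52,1.46],6.5],[[0,0,0],[0,1.04,2.91],6.5],[[0,0,0],[0,1.36,3.78],6.5],[[0,0,0],[0,1.46,4.07],6.5],[[0,0,0],[0,1.46,4.07],6.5],[[0,0,0],[0,1.46,4.07],6.5],[[0,0,0],[0,1.36,3.78],6.5],[[0,0,0],[0,1.04,2.91],6.5],[[0,0,0],[0,0.52,1.46],6.5],[[0,0,0],[0,0.21,0.58],6.5]]'

```text
clock: 23.8
tcp_pos: [0.3911, -0.1604, 0.2574]
orientation: [-0.397, -0.585, -0.398, 0.585]
wrist_force: [-0.2, 0.7, 0.2]
finger_gap: 0.065
```

step_arm --targets '[[[0,0,0],[0,0,0],6.5],[[0,0,0],[0,0,0],6.5],[[0,0,0],[0,0,0],6.5],[[0,0,0],[0,0,0],6.5],[[0,0,0],[0,0,0],6.5],[[0,0,0],[0,0,0],6.5],[[0,0,0],[0,0,0],6.5],[[0,0,0],[0,0,0],6.5],[[0,0,0],[0,0,0],6.5],[[0,0,0],[0,0,0],6.5]]'

```text
clock: 24.8
tcp_pos: [0.3913, -0.1589, 0.2577]
orientation: [-0.398, -0.584, -0.398, 0.584]
wrist_force: [0.5, 0.0, 0.5]
finger_gap: 0.0647
```

Run:
```python
from plan import *
s=get_state()
im=read_camera('wrist')[:,:,::-1]; cv2.imwrite(f'pics/w10.png',im); np.save('w10s.npy',s,allow_pickle=True)
plan([.391,-.1588,.25],-.374,1)
C=cam(camera_model('wrist'),s)
u=proj(C,box([.391,-.1588],-.374,[[x,y,.105] for x in(-.02,.02) for y in(-.015,.015)]));print(u.round(0))
for a in u: cv2.circle(im:=im.copy(),tuple(int(v) for v in a),1,(0,0,255),-1)
a=u.mean(0).astype(int)
cv2.imwrite('pics/w10c.png',cv2.resize(im[a[1]-75:a[1]+75,a[0]-100:a[0]+100],None,fx=4,fy=4,interpolation=2));print(a-[100,75])
```

```text
t=24.85 tcp [ 0.3913 -0.1589  0.2577] yaw -0.3739 down [ 0.e+00 -1.e-04 -1.e+00] F [ 0.6  0.5 -0.3] gap 0.0651 j6 1.37
1 rows: turn 0.008 shift [ 0.774 -0.033  0.005] step 7.7mm
[[288. 231.]
 [287. 191.]
 [342. 231.]
 [343. 191.]]
[215 136]
```

View pics/w10c.png

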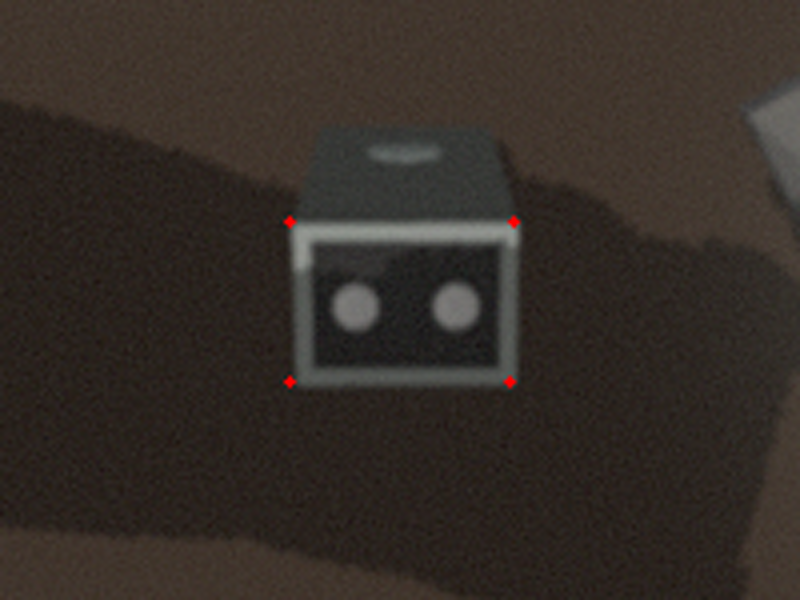

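step_arm --targets '[[[0,0,0],[1.5,0,0],6.5],[[0,0,0],[3,0,0],6.5],[[0,0,0],[3.5,0,0],6.5],[[0,0,0],[3.5,0,0],6.5],[[0,0,0],[3,0,0],6.5],[[0,0,0],[2,0,0],6.5],[[0,0,0],[1.2,0,0],6.5],[[0,0,0],[0.7,0,0],6.5],[[0,0,0],[0.3,0,0],6.5],[[0,0,0],[0,0,0],6.5]]'

```text
clock: 25.85
tcp_pos: [0.3915, -0.159, 0.0709]
orientation: [0.398, 0.584, 0.398, -0.584]
wrist_force: [-0.1, 0.4, 1.0]
finger_gap: 0.0651
```

step_arm --targets '[[[0,0,0],[0,0,0],6.5],[[0,0,0],[0,0,0],3],[[0,0,0],[0,0,0],3],[[0,0,0],[0,0,0],3],[[0,0,0],[0,0,0],3],[[0,0,0],[0,0,0],3],[[0,0,0],[0,0,0],3],[[0,0,0],[0,0,0],3],[[0,0,0],[0,0,0],3],[[0,0,0],[0,0,0],3]]' --force 40

```text
clock: 26.85
tcp_pos: [0.3918, -0.1592, 0.0714]
orientation: [0.399, 0.584, 0.398, -0.584]
wrist_force: [-0.4, -1.0, 6.2]
finger_gap: 0.0394
```

Run:
```python
from plan import *
plan([.391,-.1588,.25],-.374,1)
```

```text
t=26.85 tcp [ 0.3918 -0.1592  0.0714] yaw -0.3737 down [ 1.2e-03 -9.0e-04 -1.0e+00] F [-0.4 -1.   6.2] gap 0.0394 j6 1.37
1 rows: turn 0.016 shift [-1.7859e+01 -9.0000e-02 -3.0000e-03] step 178.6mm
```

step_arm --targets '[[[0,0,0],[-0.5,0,0],3],[[0,0,0],[-1.5,0,0],3],[[0,0,0],[-2.5,0,0],3],[[0,0,0],[-3,0,0],3],[[0,0,0],[-3,0,0],3],[[0,0,0],[-3,0,0],3],[[0,0,0],[-2.5,0,0],3],[[0,0,0],[-1.8,0,0],3],[[0,0,0],[-1,0,0],3],[[0,0,0],[0,0,0],3]]'

```text
clock: 27.85
tcp_pos: [0.3917, -0.1591, 0.2596]
orientation: [0.399, 0.584, 0.398, -0.584]
wrist_force: [0.6, -0.6, -1.5]
finger_gap: 0.0395
```

Run:
```python
from plan import *
plan([.5602,.2383,.259],-.374,14)
```

```text
t=27.85 tcp [ 0.3917 -0.1591  0.2596] yaw -0.3738 down [ 0.0015 -0.001  -1.    ] F [ 0.6 -0.6 -1.5] gap 0.0395 j6 1.37
14 rows: turn 0.001 shift [ 0.004  0.083 -3.082] step 30.8mm
```

step_arm --targets '[[[0,0,0],[0,0.1,-1],3],[[0,0,0],[0,0.1,-2],3],[[0,0,0],[0,0.1,-3],3],[[0,0,0],[0,0.1,-3.5],3],[[0,0,0],[0,0.1,-3.5],3],[[0,0,0],[0,0.1,-3.5],3],[[0,0,0],[0,0.1,-3.5],3],[[0,0,0],[0,0.1,-3.5],3],[[0,0,0],[0,0.1,-3.5],3],[[0,0,0],[0,0.1,-3.5],3]]'

```text
clock: 28.85
tcp_pos: [0.5114, 0.1237, 0.2569]
orientation: [-0.398, -0.583, -0.399, 0.585]
wrist_force: [1.0, -1.0, -2.0]
finger_gap: 0.0395
```

step_arm --targets '[[[0,0,0],[0,0.1,-3.5],3],[[0,0,0],[0,0.06,-3],3],[[0,0,0],[0,0,-2.5],3],[[0,0,0],[0,0,-1.8],3],[[0,0,0],[0,0,-1],3],[[0,0,0],[0,0,-0.5],3],[[0,0,0],[0,0,-0.35],3],[[0,0,0],[0,0,0],3],[[0,0,0],[0,0,0],3],[[0,0,0],[0,0,0],3]]'

```text
clock: 29.85
tcp_pos: [0.5596, 0.238, 0.259]
orientation: [0.398, 0.584, 0.398, -0.584]
wrist_force: [0.1, -0.4, -2.1]
finger_gap: 0.0397
```

Run:
```python
from plan import *
s=get_state()
for n in ('wrist','scene','top'):
    im=read_camera(n)[:,:,::-1]; cv2.imwrite(f'pics/{n}11.png',im)
np.save('w11s.npy',s,allow_pickle=True)
plan([.5602,.2383,.259],-.374,1)
t=cv2.imread('pics/top11.png');c=cv2.imread('pics/scene11.png')
cv2.imwrite('pics/m11.png',np.hstack([cv2.resize(t[150:270,170:290],(400,400)),cv2.resize(c[180:310,350:480],(400,400))]))
```

```text
t=30.00 tcp [0.5597 0.2382 0.259 ] yaw -0.3744 down [ 3.e-04 -1.e-04 -1.e+00] F [-0.5 -0.3 -1.2] gap 0.0396 j6 2.22
1 rows: turn -0.025 shift [-0.004  0.044 -0.027] step 0.5mm
```

View pics/wrist11.png

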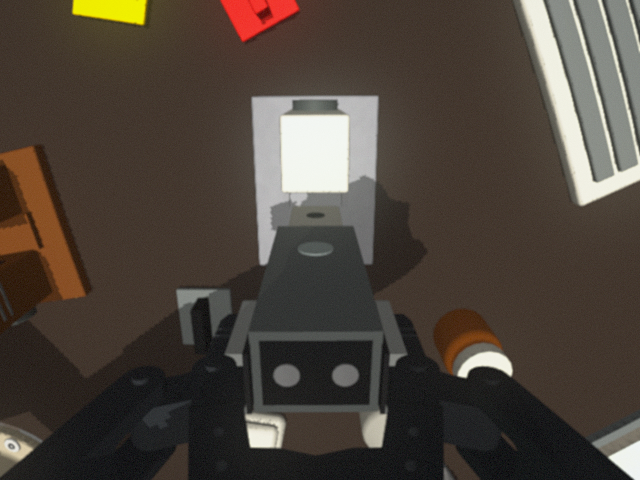

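View pics/m11.png

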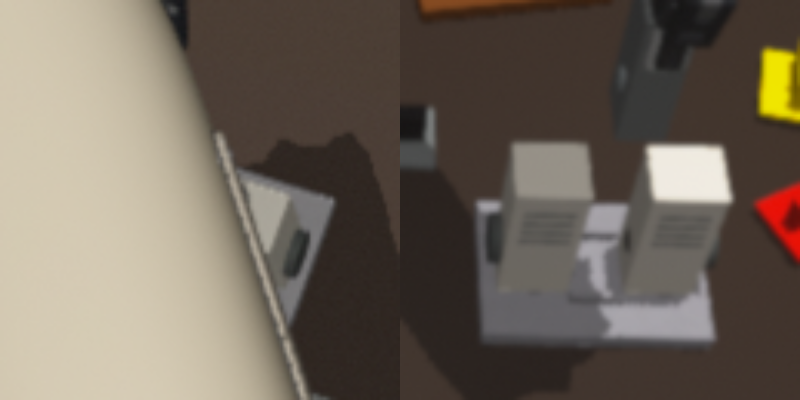

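Run:
```python
import cv2,numpy as np
w=cv2.imread('pics/wrist11.png');c=cv2.imread('pics/scene11.png')
cv2.imwrite('pics/w11c.png',cv2.resize(w[85:205,240:390],None,fx=5,fy=5,interpolation=2))
cv2.imwrite('pics/s11c.png',cv2.resize(c[215:300,370:470],None,fx=7,fy=7,interpolation=2))
```

```text
(no output)
```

View pics/w11c.png

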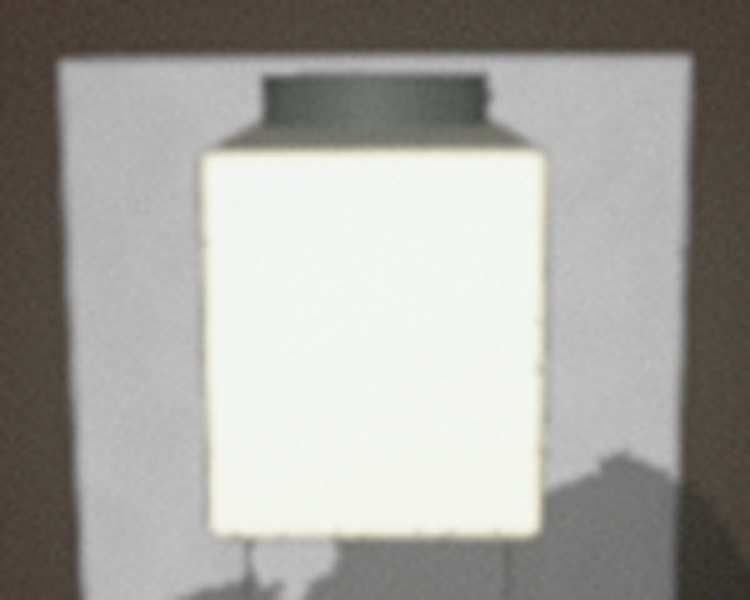

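View pics/s11c.png

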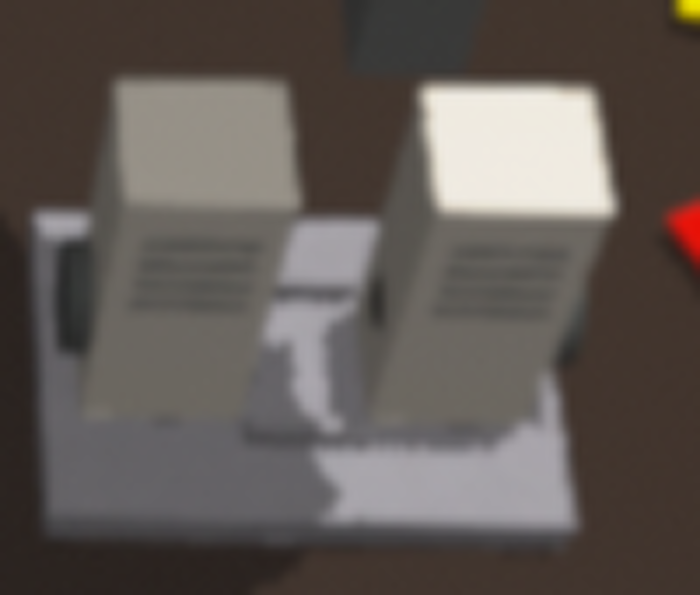

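Run:
```python
from plan import *
from fit import fit,px,S
s=np.load('w11s.npy',allow_pickle=True).item(); C=cam(camera_model('wrist'),s)
P=[[-.056,.08,.015],[.056,.08,.015],[-.022,.069,.13],[.022,.069,.13],[.022,.019,.13],[-.022,.019,.13]]
u=px([(58,58),(693,54),(202,152),(546,152),(542,536),(211,536)],[240,85],5)
fit('w',[(C,P,u)],[.56,.2375,-.374])
def top(s): return [[-.022,s*.044-.025,.13],[-.022,s*.044+.025,.13],[.022,s*.044+.025,.13],[.022,s*.044-.025,.13]]
P2=top(-1)+top(1)+[[.056,-.08,.015],[.056,.08,.015],[-.056,-.08,.015]]
u2=px([(114,80),(288,82),(300,207),(128,205),(420,88),(597,88),(615,215),(437,213),(46,524),(577,530),(33,212)],[370,215],7)
fit('s',[(S,P2,u2)],[.56,.2375,-.374])
fit('ws',[(S,P2,u2),(C,P,u)],[.56,.2375,-.374])
# cell vs tool: cell top corners in wrist image
```

```text
w [ 0.5595  0.2386 -0.3702] res
[[-0.3, -0.3], [0.3, -0.1], [-0.8, -0.3], [1.0, -0.7], [0.4, 0.8], [-0.4, 1.1]]
s [ 0.5617  0.2374 -0.3672] res
[[-0.1, -0.1], [0.0, 0.2], [0.2, 0.3], [-0.8, 0.0], [0.1, -0.3], [-0.3, 0.3], [0.2, 0.1], [0.1, -0.1], [0.2, -0.7], [0.3, -0.1], [-0.1, 0.2]]
ws [ 0.5601  0.2383 -0.3633] res
[[-0.1, -0.7], [0.0, -0.5], [0.3, -0.4], [-0.7, -0.6], [0.1, -1.0], [-0.4, -0.6], [0.2, -0.8], [0.2, -0.9], [0.4, -1.4], [0.4, -1.0], [-0.1, -0.4], [-0.1, 0.2], [0.4, -0.6], [-0.5, -0.1], [1.3, -0.9], [1.2, 0.5], [0.4, 1.3]]
```

step_arm --targets '[[[0,0,0],[1,0.03,-0.02],3],[[0,0,0],[1.5,0,0],3],[[0,0,0],[1.5,0,0],3],[[0,0,0],[0.7,0,0],3],[[0,0,0],[0.5,0,0],3],[[0,0,0],[0.5,0,0],3],[[0,0,0],[0.5,0,0],3],[[0,0,0],[0.5,0,0],3],[[0,0,0],[0,0,0],3],[[0,0,0],[0,0,0],3]]'

```text
clock: 31.0
tcp_pos: [0.5601, 0.2388, 0.1918]
orientation: [0.398, 0.584, 0.398, -0.584]
wrist_force: [-1.0, 0.0, -1.8]
finger_gap: 0.0391
```

Run:
```python
from plan import *
s=get_state()
for n in ('wrist','scene'):
    im=read_camera(n)[:,:,::-1]; cv2.imwrite(f'pics/{n}12.png',im)
plan([.560,.2382,.0874],-.371,1)
w=cv2.imread('pics/wrist12.png');c=cv2.imread('pics/scene12.png')
cv2.imwrite('pics/m12.png',np.hstack([cv2.resize(w[80:280,215:415],(400,400)),cv2.resize(c[200:300,370:470],(400,400))]))
```

```text
t=31.10 tcp [0.5602 0.2388 0.1921] yaw -0.3738 down [ 6.e-04  0.e+00 -1.e+00] F [-0.7  0.5 -1.3] gap 0.0391 j6 2.22
1 rows: turn -0.160 shift [ 1.0467e+01 -2.0000e-03  6.2000e-02] step 104.7mm
```

View pics/m12.png

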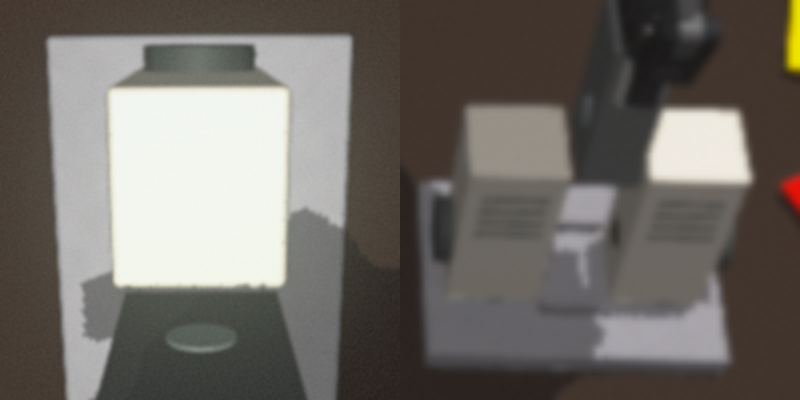

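step_arm --targets '[[[-0.16,0,0],[0.5,0,0.06],3],[[0,0,0],[1.2,0,0],3],[[0,0,0],[1.5,0,0],3],[[0,0,0],[1.5,0,0],3],[[0,0,0],[1.5,0,0],3],[[0,0,0],[1.2,0,0],3],[[0,0,0],[1,0,0],3],[[0,0,0],[0.6,0,0],3],[[0,0,0],[0.4,0,0],3],[[0,0,0],[0,0,0],3]]'

```text
clock: 32.1
tcp_pos: [0.5597, 0.2381, 0.0973]
orientation: [-0.399, -0.583, -0.399, 0.584]
wrist_force: [0.3, -0.2, -2.0]
finger_gap: 0.0392
```

Run:
```python
from plan import *
plan([.560,.2382,.0874],-.371,1)
```

```text
t=32.10 tcp [0.5597 0.2381 0.0973] yaw -0.3710 down [-5.e-04 -2.e-04 -1.e+00] F [ 0.3 -0.2 -2. ] gap 0.0392 j6 2.21
1 rows: turn 0.002 shift [ 0.994  0.029 -0.019] step 9.9mm
```

Free, no contact. Slow final lowering.

step_arm --targets '[[[0,0,0],[0.3,0.02,-0.01],3],[[0,0,0],[0.3,0,0],3],[[0,0,0],[0.2,0,0],3],[[0,0,0],[0.1,0,0],3],[[0,0,0],[0.1,0,0],3],[[0,0,0],[0.05,0,0],3],[[0,0,0],[0.05,0,0],3],[[0,0,0],[0,0,0],3],[[0,0,0],[0,0,0],3],[[0,0,0],[0,0,0],3]]'

```text
clock: 33.1
tcp_pos: [0.5601, 0.2382, 0.0868]
orientation: [0.399, 0.584, 0.399, -0.584]
wrist_force: [0.6, 0.3, -2.2]
finger_gap: 0.0393
```

Run:
```python
from plan import *
plan([.560,.2382,.0864],-.371,1)
```

```text
t=33.10 tcp [0.5601 0.2382 0.0868] yaw -0.3709 down [ 1.e-04 -1.e-04 -1.e+00] F [ 0.6  0.3 -2.2] gap 0.0393 j6 2.21
1 rows: turn 0.003 shift [ 0.035 -0.007  0.001] step 0.4mm
```

step_arm --targets '[[[0,0,0],[0.05,0,0],3],[[0,0,0],[0,0,0],3],[[0,0,0],[0.05,0,0],3],[[0,0,0],[0,0,0],3],[[0,0,0],[0.05,0,0],3],[[0,0,0],[0,0,0],3],[[0,0,0],[0,0,0],3],[[0,0,0],[0,0,0],3],[[0,0,0],[0,0,0],3],[[0,0,0],[0,0,0],3]]'

```text
clock: 34.1
tcp_pos: [0.5602, 0.2383, 0.0865]
orientation: [0.399, 0.584, 0.399, -0.583]
wrist_force: [-3.5, -0.7, 9.2]
finger_gap: 0.0398
```

Run:
```python
from plan import *
plan([.560,.2382,.0864],-.371,1)
```

```text
t=34.10 tcp [0.5602 0.2383 0.0865] yaw -0.3708 down [ 1.1e-03  3.0e-04 -1.0e+00] F [-3.5 -0.7  9.2] gap 0.0398 j6 2.21
1 rows: turn 0.011 shift [ 0.009 -0.01   0.018] step 0.2mm
```

step_arm --targets '[[[0,0,0],[-0.1,0,0],3],[[0,0,0],[0,0,0],3],[[0,0,0],[0,0,0],6.5],[[0,0,0],[0,0,0],6.5],[[0,0,0],[0,0,0],6.5],[[0,0,0],[0,0,0],6.5],[[0,0,0],[0,0,0],6.5],[[0,0,0],[0,0,0],6.5],[[0,0,0],[0,0,0],6.5],[[0,0,0],[-0.5,0,0],6.5]]'

```text
clock: 35.1
tcp_pos: [0.5595, 0.238, 0.0907]
orientation: [-0.399, -0.583, -0.399, 0.584]
wrist_force: [-0.2, 0.1, 0.8]
finger_gap: 0.0652
```

step_arm --targets '[[[0,0,0],[-1,0,0],6.5],[[0,0,0],[-2,0,0],6.5],[[0,0,0],[-3,0,0],6.5],[[0,0,0],[-3,0,0],6.5],[[0,0,0],[-3,0,0],6.5],[[0,0,0],[-3,0,0],6.5],[[0,0,0],[-1.2,0,0],6.5],[[0,0,0],[0,0,0],6.5],[[0,0,0],[0,0,0],6.5],[[0,0,0],[0,0,0],6.5]]'

```text
clock: 36.1
tcp_pos: [0.5592, 0.2379, 0.2512]
orientation: [-0.399, -0.583, -0.4, 0.585]
wrist_force: [-1.2, -0.0, 0.1]
finger_gap: 0.0649
```

Run:
```python
from plan import *
s=get_state()
im=read_camera('wrist')[:,:,::-1]; cv2.imwrite(f'pics/w13.png',im); np.save('w13s.npy',s,allow_pickle=True)
plan([.4003,.15,.25],-.374,8)
cv2.imwrite('pics/w13c.png',cv2.resize(im[120:320,215:415],None,fx=3,fy=3,interpolation=2))
```

```text
t=36.15 tcp [0.5592 0.238  0.2512] yaw -0.3710 down [-0.0032 -0.001  -1.    ] F [ 0.4 -0.5 -0.5] gap 0.0649 j6 2.21
8 rows: turn 0.022 shift [ 0.015 -1.45   1.746] step 22.7mm
```

View pics/w13c.png

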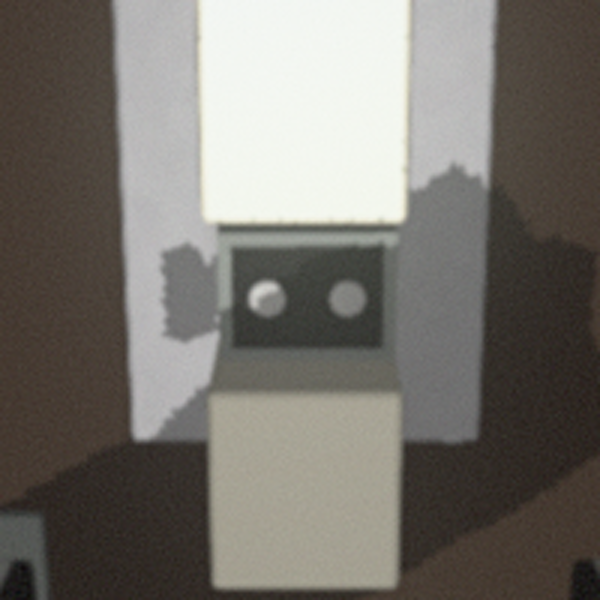

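Run:
```python
from plan import *
from fit import fit,px
s=np.load('w13s.npy',allow_pickle=True).item(); C=cam(camera_model('wrist'),s)
P=[[-.022,.019,.13],[.022,.019,.13],[-.022,-.019,.13],[.022,-.019,.13],[.022,-.069,.13],[-.022,-.069,.13],[-.056,-.08,.015],[.056,-.08,.015]]
u=px([(204,222),(407,222),(209,392),(401,392),(398,587),(213,587),(132,440),(479,440)],[215,120],3)
q=fit('rd',[(C,P,u)],[.56,.238,-.371])
c=[[-.02,.015,.12],[.02,.015,.12],[.02,-.015,.12],[-.02,-.015,.12]]
u=px([(219,228),(398,228),(394,362),(224,362)],[215,120],3)
r=fit('cell',[(C,c,u)],[.56,.238,-.371]); print('rel mm',1000*(r-q)[:2])
```

```text
rd [ 0.5598  0.239  -0.3706] res
[[-0.7, 0.3], [0.6, 0.3], [-0.9, -0.7], [1.1, -0.7], [0.2, 0.4], [-0.3, 0.4], [0.2, -0.0], [-0.1, 0.0]]
cell [ 0.5604  0.2386 -0.3682] res
[[-0.3, 1.0], [0.3, 0.9], [0.8, -1.1], [-0.9, -1.0]]
rel mm [ 0.62173237 -0.46276686]
```

step_arm --targets '[[[0.16,0,0],[0,-0.6,0.7],5],[[0,0,0],[0,-1.4,1.7],5],[[0,0,0],[0,-2.2,2.65],5],[[0,0,0],[0,-2.5,3],5],[[0,0,0],[0,-2.2,2.65],5],[[0,0,0],[0,-1.5,1.8],5],[[0,0,0],[0,-0.8,1],5],[[0,0,0],[0,-0.4,0.47],5],[[0,0,0],[0,0,0],5],[[0,0,0],[0,0,0],5]]'

```text
clock: 37.15
tcp_pos: [0.4019, 0.1507, 0.2532]
orientation: [0.398, 0.584, 0.398, -0.584]
wrist_force: [0.0, 0.8, 0.5]
finger_gap: 0.05
```

step_arm --targets '[[[0,0,0],[2,0,0],5],[[0,0,0],[3,0,0],5],[[0,0,0],[3,0,0],5],[[0,0,0],[3,0,0],5],[[0,0,0],[2,0,0],5],[[0,0,0],[1,0,0],5],[[0,0,0],[0,0,0],5],[[0,0,0],[0,0,0],5],[[0,0,0],[0,0,0],5],[[0,0,0],[0,0,0],5]]'

```text
clock: 38.15
tcp_pos: [0.402, 0.1506, 0.1142]
orientation: [0.399, 0.585, 0.398, -0.583]
wrist_force: [0.3, -0.5, -0.5]
finger_gap: 0.0502
```

Run:
```python
from plan import *
s=get_state()
im=read_camera('wrist')[:,:,::-1]; cv2.imwrite(f'pics/w14.png',im)
plan([.4003,.15,.0182],-.3738,1)
```

```text
t=38.20 tcp [0.4019 0.1506 0.1141] yaw -0.3737 down [ 2.e-03  3.e-04 -1.e+00] F [ 0.4  0.1 -0.7] gap 0.0504 j6 2.12
1 rows: turn 0.004 shift [ 9.592 -0.122  0.115] step 95.9mm
```

View pics/w14.png

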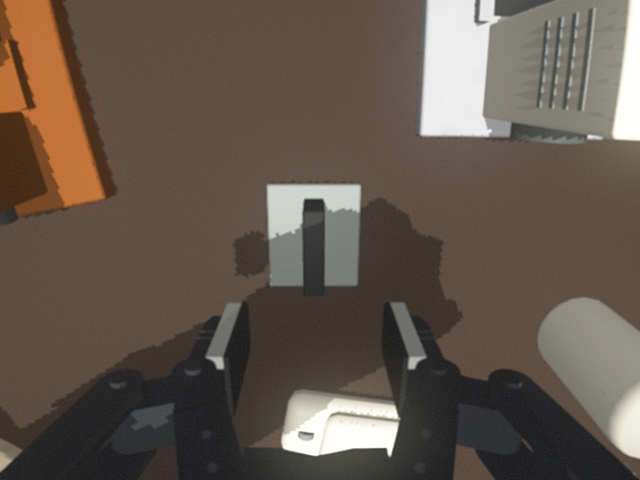

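step_arm --targets '[[[0,0,0],[1,-0.12,0.12],5],[[0,0,0],[2,0,0],5],[[0,0,0],[2,0,0],5],[[0,0,0],[1.8,0,0],5],[[0,0,0],[1.2,0,0],5],[[0,0,0],[0.9,0,0],5],[[0,0,0],[0.5,0,0],5],[[0,0,0],[0.1,0,0],5],[[0,0,0],[0,0,0],5],[[0,0,0],[0,0,0],5]]'

```text
clock: 39.2
tcp_pos: [0.4, 0.1499, 0.0187]
orientation: [0.399, 0.585, 0.398, -0.584]
wrist_force: [-0.3, -0.0, 1.1]
finger_gap: 0.0497
```

step_arm --targets '[[[0,0,0],[0,0,0],0.5],[[0,0,0],[0,0,0],0.5],[[0,0,0],[0,0,0],0.5],[[0,0,0],[0,0,0],0.5],[[0,0,0],[0,0,0],0.5],[[0,0,0],[0,0,0],0.5],[[0,0,0],[0,0,0],0.5],[[0,0,0],[0,0,0],0.5],[[0,0,0],[0,0,0],0.5],[[0,0,0],[0,0,0],0.5]]'

```text
clock: 40.2
tcp_pos: [0.3999, 0.1499, 0.0186]
orientation: [0.399, 0.584, 0.398, -0.584]
wrist_force: [-1.1, -0.2, 5.6]
finger_gap: 0.0112
```

Run:
```python
from plan import *
plan([.5600,.2385,.215],-.371,1)
```

```text
t=40.20 tcp [0.3999 0.1499 0.0186] yaw -0.3737 down [ 8.e-04  1.e-04 -1.e+00] F [-1.1 -0.2  5.6] gap 0.0112 j6 2.11
1 rows: turn -0.155 shift [-19.643  11.673 -14.098] step 268.5mm
```

step_arm --targets '[[[0,0,0],[-0.5,0,0],0.5],[[0,0,0],[-1.5,0,0],0.5],[[0,0,0],[-2.8,0,0],0.5],[[0,0,0],[-3.2,0,0],0.5],[[0,0,0],[-3.2,0,0],0.5],[[0,0,0],[-3.2,0,0],0.5],[[0,0,0],[-2.5,0,0],0.5],[[0,0,0],[-1.7,0,0],0.5],[[0,0,0],[-1,0,0],0.5],[[0,0,0],[0,0,0],0.5]]'

```text
clock: 41.2
tcp_pos: [0.4, 0.1499, 0.2151]
orientation: [0.399, 0.585, 0.398, -0.584]
wrist_force: [-0.1, 0.7, -2.8]
finger_gap: 0.0113
```

step_arm --targets '[[[-0.15,0,0],[0,0.6,-0.7],0.5],[[0,0,0],[0,1.4,-1.7],0.5],[[0,0,0],[0,2.2,-2.65],0.5],[[0,0,0],[0,2.5,-3],0.5],[[0,0,0],[0,2.2,-2.65],0.5],[[0,0,0],[0,1.5,-1.8],0.5],[[0,0,0],[0,0.8,-1],0.5],[[0,0,0],[0,0.4,-0.5],0.5],[[0,0,0],[0,0,0],0.5],[[0,0,0],[0,0,0],0.5]]'

```text
clock: 42.2
tcp_pos: [0.5576, 0.2379, 0.2133]
orientation: [-0.399, -0.583, -0.399, 0.584]
wrist_force: [0.6, 0.5, -1.1]
finger_gap: 0.0109
```

Run:
```python
from plan import *
s=get_state()
for n in ('wrist','scene'):
    im=read_camera(n)[:,:,::-1]; cv2.imwrite(f'pics/{n}15.png',im)
np.save('w15s.npy',s,allow_pickle=True)
plan([.5602,.2378,.1426],-.371,1)
w=cv2.imread('pics/wrist15.png');c=cv2.imread('pics/scene15.png')
cv2.imwrite('pics/m15.png',np.hstack([cv2.resize(w[80:480,120:520],(400,400)),cv2.resize(c[180:300,360:480],(400,400))]))
```

```text
t=42.30 tcp [0.5576 0.2378 0.2141] yaw -0.3713 down [-7.e-04 -3.e-04 -1.e+00] F [ 0.4 -0.1 -1. ] gap 0.0113 j6 2.21
1 rows: turn -0.017 shift [ 7.148  0.24  -0.09 ] step 71.5mm
```

View pics/m15.png

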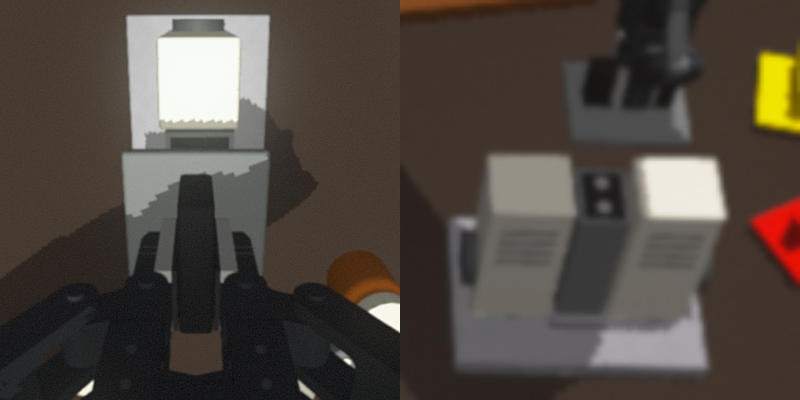

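step_arm --targets '[[[0,0,0],[0.5,0.24,-0.09],0.5],[[0,0,0],[1.2,0,0],0.5],[[0,0,0],[1.5,0,0],0.5],[[0,0,0],[1.2,0,0],0.5],[[0,0,0],[0.7,0,0],0.5],[[0,0,0],[0.4,0,0],0.5],[[0,0,0],[0.3,0,0],0.5],[[0,0,0],[0,0,0],0.5],[[0,0,0],[0,0,0],0.5],[[0,0,0],[0,0,0],0.5]]'

```text
clock: 43.3
tcp_pos: [0.5613, 0.2382, 0.1568]
orientation: [0.399, 0.584, 0.399, -0.583]
wrist_force: [-0.4, -0.6, -0.8]
finger_gap: 0.0107
```

Run:
```python
from plan import *
plan([.5602,.2378,.1426],-.371,1)
```

```text
t=43.30 tcp [0.5613 0.2382 0.1568] yaw -0.3711 down [ 1.1e-03  2.0e-04 -1.0e+00] F [-0.4 -0.6 -0.8] gap 0.0107 j6 2.21
1 rows: turn -0.007 shift [ 1.419 -0.089  0.082] step 14.2mm
```

step_arm --targets '[[[0,0,0],[0.4,-0.05,0.05],0.5],[[0,0,0],[0.4,0,0],0.5],[[0,0,0],[0.2,0,0],0.5],[[0,0,0],[0.15,0,0],0.5],[[0,0,0],[0.1,0,0],0.5],[[0,0,0],[0.1,0,0],0.5],[[0,0,0],[0.05,0,0],0.5],[[0,0,0],[0.05,0,0],0.5],[[0,0,0],[0,0,0],0.5],[[0,0,0],[0,0,0],0.5]]'

```text
clock: 44.3
tcp_pos: [0.5604, 0.2379, 0.1426]
orientation: [0.399, 0.584, 0.399, -0.583]
wrist_force: [-2.7, -1.2, 5.6]
finger_gap: 0.0113
```

Run:
```python
from plan import *
plan([.5602,.2378,.1426],-.371,1)
```

```text
t=44.30 tcp [0.5604 0.2379 0.1426] yaw -0.3711 down [ 9.e-04  1.e-04 -1.e+00] F [-2.7 -1.2  5.6] gap 0.0113 j6 2.21
1 rows: turn -0.007 shift [ 0.004 -0.015  0.015] step 0.2mm
```

Contact at the expected home height. Release and retreat.

step_arm --targets '[[[0,0,0],[-0.03,0,0],0.5],[[0,0,0],[0,0,0],5],[[0,0,0],[0,0,0],5],[[0,0,0],[0,0,0],5],[[0,0,0],[0,0,0],5],[[0,0,0],[0,0,0],5],[[0,0,0],[-0.5,0,0],5],[[0,0,0],[-1.5,0,0],5],[[0,0,0],[-2,0,0],5],[[0,0,0],[-3,0,0],5]]'

```text
clock: 45.3
tcp_pos: [0.5594, 0.2376, 0.2115]
orientation: [-0.399, -0.583, -0.399, 0.585]
wrist_force: [0.5, -0.3, 0.4]
finger_gap: 0.0497
```

step_arm --targets '[[[0,0,0],[-2.5,0,0],5],[[0,0,0],[-1,0,0],5],[[0,0,0],[0,0,0],5],[[0,0,0],[0,0,0],5],[[0,0,0],[0,0,0],5],[[0,0,0],[0,0,0],5],[[0,0,0],[0,0,0],5],[[0,0,0],[0,0,0],5],[[0,0,0],[0,0,0],5],[[0,0,0],[0,0,0],5]]'

```text
clock: 46.3
tcp_pos: [0.5603, 0.2379, 0.2469]
orientation: [-0.399, -0.584, -0.399, 0.584]
wrist_force: [0.3, -0.2, -0.4]
finger_gap: 0.0497
```

Run:
```python
from plan import *
s=get_state()
for n in ('wrist','scene'):
    im=read_camera(n)[:,:,::-1]; cv2.imwrite(f'pics/{n}16.png',im)
np.save('w16s.npy',s,allow_pickle=True)
plan([.5602,.2378,.1426],-.371,1)
w=cv2.imread('pics/wrist16.png')
cv2.imwrite('pics/w16c.png',cv2.resize(w[121:321,215:415],None,fx=3,fy=3,interpolation=2))
```

```text
t=46.40 tcp [0.5603 0.2379 0.2471] yaw -0.3711 down [ 2.e-04 -1.e-04 -1.e+00] F [-0.  -0.  -0.2] gap 0.0497 j6 2.21
1 rows: turn -0.006 shift [ 1.0446e+01 -1.0000e-02  1.2000e-02] step 104.5mm
```

View pics/w16c.png

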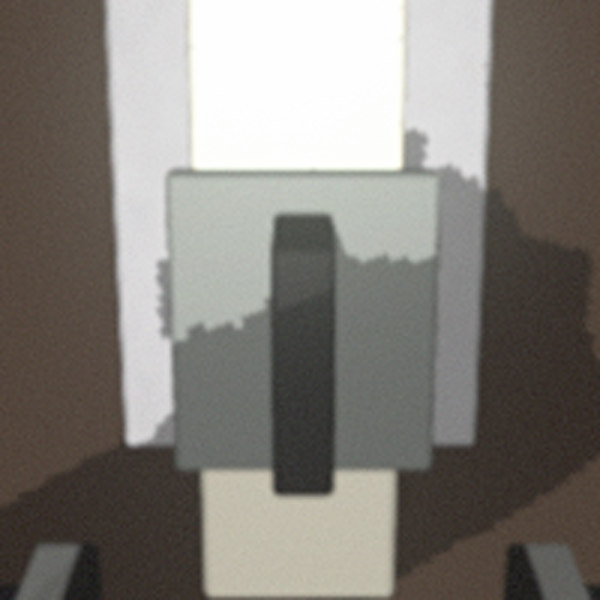

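View pics/scene16.png

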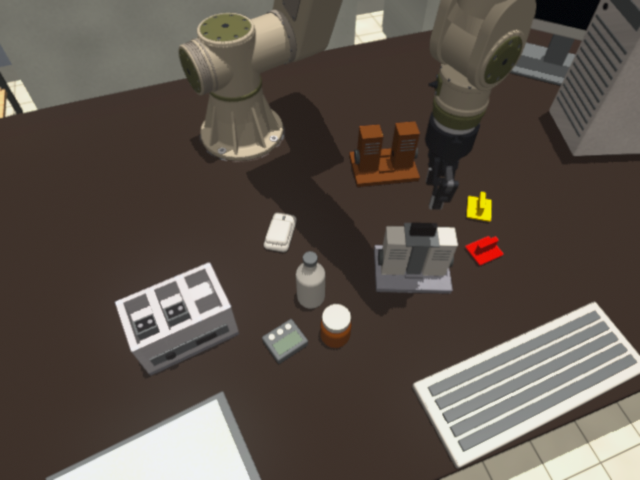

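Run:
```python
from plan import *
from fit import fit,px
s=np.load('w16s.npy',allow_pickle=True).item(); C=cam(camera_model('wrist'),s)
cp=[[-.028,.033,.136],[.028,.033,.136],[.028,-.033,.136],[-.028,-.033,.136]]
rd=[[-.056,-.08,.015],[.056,-.08,.015],[-.022,-.069,.13],[.022,-.069,.13]]
uc=px([(168,173),(440,172),(432,469),(176,470)],[215,121],3)
ur=px([(125,444),(475,444),(205,595),(395,595)],[215,121],3)
fit('cap',[(C,cp,uc)],[.56,.2375,-.374])
fit('reader',[(C,rd,ur)],[.56,.2375,-.374])
a=cv2.imread('pics/scene0.png').astype(int);b=cv2.imread('pics/scene16.png').astype(int)
for n,(x,y,w,h) in dict(bottle=(292,250,38,60),jar=(320,303,34,45),timer=(260,318,50,45),mouse=(262,210,36,44),block=(110,260,130,110)).items():
    d=cv2.phaseCorrelate(a[y:y+h,x:x+w].mean(2).astype(np.float64),b[y:y+h,x:x+w].mean(2).astype(np.float64)); print(n,np.round(d[0],2))
m=np.load('w16s.npy',allow_pickle=True)
print(get_state()['clock'],abs(get_state()['wrist_force']).max())
c=cv2.imread('pics/scene16.png');cv2.imwrite('pics/s16c.png',cv2.resize(c[210:300,360:470],None,fx=6,fy=6,interpolation=2))
```

```text
cap [ 0.5605  0.2376 -0.3694] res
[[-0.9, -0.3], [0.7, -0.2], [0.1, 0.4], [0.1, 0.2]]
reader [ 0.5601  0.2393 -0.3719] res
[[0.3, -0.2], [0.1, -0.1], [0.0, 0.1], [-0.2, 0.1]]
bottle [ 0.   -0.03]
jar [-0.04  0.57]
timer [0.02 0.47]
mouse [-0.12  0.88]
block [ 0.51 -0.06]
46.4 0.23633900979033362
```

View pics/s16c.png

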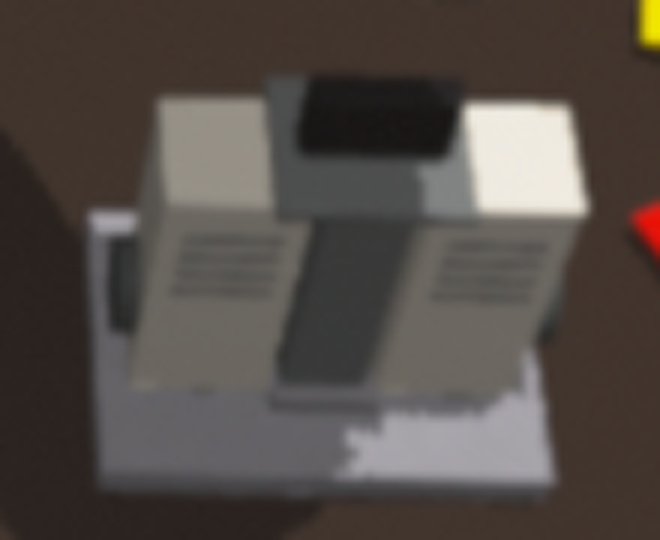

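Cap flush and square over the bay, cell seated, bystanders unmoved (sub-pixel shifts, attributable to shadows). Robot is clear; handing in.

```bash
python3 -c "
from workcell import *
print(hand_in()); print(get_state()['clock'])"
```

```text
the job is handed in; nothing more can be done
None
the job is handed in; nothing more can be done
```

The job is done and handed in at about 46.4 s of the 72 s allowed. I drew the tall cell (the well at the reader's end of the block) straight up and stood it on open bench at about (0.391, −0.159). I then moved the cap to the bench, re-gripped the cell by its narrow sides and lowered it slowly to the bay floor. The cap went back on last.

**Last checks:**
- **Cell:** it was about 0.8 mm from the bay's centre and square within 0.003 rad. Floor contact came at the expected height. These were measured before the cap went back on; afterwards I only saw it in the scene picture, still upright between the housings.
- **Cap:** it was within about 2 mm of the bay's centre and square within 0.003 rad. It seated at home height, judged by where contact came.
- **Block and bystanders:** the short cells were still in their wells. The bottle, jar, timer, mouse and block showed picture shifts under 1 pixel, which I put down to changed shadows.
- **Robot:** the gripper was about 10 cm above its release position on the cap, with no wrist force.

**Disagreement:** the reader's position differed by up to 2 mm between the wrist and scene cameras, within the stated calibration and the 4 mm play. No check failed.

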